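# Hang the drained condenser on the still's support stud

## Robot

A 6-joint arm with a two-finger parallel gripper is mounted at the origin on the work surface. World frame = base frame: x ahead of the robot, y to its left, z up, the work surface at z = 0. Lengths are in mm, angles in rad, forces in N, time in s.
With the tool pointing down it reaches from about 275 to 750 mm from the base axis. Payload 10.2 kg.
Tool frame: the origin (TCP) lies midway between the tips of the shut fingers; the grasp point (between the pads) lies 19 mm behind it; z points along the fingers, y is the direction in which the jaws open and shut (so a half turn about z gives the same grasp; the last joint's range is limited). The gripper opens to 85 mm and grips with 20 to 120 N. Pads are 22 mm wide; open, the fingers measure 114 mm over their backs; the gripper's body (76 mm by 85 mm) begins 54 mm behind the grasp point. The pads swing forward as they close: fully open they stand 13 mm farther back than shut.
Start: joints at [1.058, 0.313, 1.498, -0, 1.331, -0.223], TCP at [150.037, 503.11, 205.194] pointing down, gripper open.
Joint ranges: [-2.94, 2.94], [-0.97, 2.17], [0.19, 2.56], [-1.23, 4.37], [0.02, 3.11], [-2.88, 2.88]. Speed limits (rad/s): [2.39, 2.39, 3.01, 3.14, 3.14, 3.14].

## Interface

Orientations are given as a unit quaternion [w, x, y, z].
In Python, from rig import ctrl gives the robot as it stands.
- The arm moves only by the tool carry_out, never from a script. Its argument "plan" is a list of rows, each a list of 3 entries, a list of its own where there are three numbers: the finger opening in mm, from 0 to 85.4, then the shift along the tool's x, y, z in mm, then the turn, a rotation vector about the tool's x, y, z in units of 6 degrees (1.0 is 6 degrees). In form: [[grip, [x, y, z], [ax, ay, az]], ...]. A call has 1 to 20 rows; each row shifts and turns the commanded pose from where the row before left it, along the tool's axes as they then stand; what a row does not reach is not made up. A row lasts 1/12 s, in which the tool goes at most 41.7 mm and 7.16 degrees, less where a joint would pass 70% of its speed; a pose out of reach is approached as far as the arm can. A call with a gripper value outside its range is refused whole. The fingers move at their own pace and stop on an object; "grip_force" is the grip in N (left out, the last holds). Time passes only in rows, so rows that do not move let the fingers close. It gives the time, the measured TCP pose, the force and the opening at its end, in the units of the state.
- ctrl.sense(): the state, without advancing time (a new reading comes with each control period).
- ctrl.capture(name): name is "side" or "top"; returns a dict with "color" (384x512x3 uint8, blue, green, red), "range_z" (384x512 float32, mm along the optical axis (not along the pixel's ray), 0 where there is no reading), "fx", "fy", "cx", "cy" (pixels), "cam_to_world" (4x4, takes a point from camera to world coordinates). Camera axes: x right, y up, looking along -z (the intrinsics and any distortion apply to the point x, -y, -z); pixel columns grow to the right and rows downward; lengths in mm; the calibration is good to about 2 mm. A picture is of the moment at which its call begins.
- ctrl.finish_job(): hands the job in, once; it reports no verdict.
The state is a dict: "time_s": time; "joints": joint angles; "dq": joint speeds; "tau": joint torques, N m; "eef_pos": TCP position; "ee_rot": TCP orientation; "force": force on the tool from outside, world axes, zero at the start; "wrist_torque": the same for the moment, N m; "grip_width": opening from 0.0 (shut) to 1.0 (fully open).
Only numpy, scipy, OpenCV 4.12 (cv2) and the standard library are available. Lean on these libraries where they do the work, as an engineer would, in place of code of your own. Each camera call takes 0.05 s, during which the arm holds its last target.

## Task

Take the glass condenser out of the draining tray by the black grip of its carrier and hang it on the headed stud of the support post, glass outward, away from the post: slip the open slot of the carrier plate sideways over the stud, behind the stud's head, and let it down gently so that the stud sits in the notch at the end of the slot and bears the weight, then let go. It is glass, so do not force it against the post, and do not upset the other things on the bench.

Things in the scene. Friction and masses are not known exactly. Their poses are not given: they have to be found in the camera images.
- condenser_grip (a point): Centre of the black grip on top of the condenser's carrier: a block 14 (x) x 40 (y) x 36 (z) mm, free on all sides, at x -14, y 0, z 208 of condenser, whose axes it shares. The condenser (0.24 to 0.38 kg) stands upright (z up) on its two feet, 208 mm below this point. The glass tube, 31 mm thick, is in front (-x) of the plate, its axis 20 mm in front of this point and its top 30 mm below it.
- condenser: The condenser with its carrier; origin at the foot of the flat aluminium carrier plate, mid-width, on its back face. Plate (mm): x -4 to 0, z 0 to 186: foot y -30 to 30 up to z 16, then a strap y -14 to 14, widening at z 125 to y -30. A slot 11 mm high (z 149 to 160), open to the +y side, runs in to a closed end at y = -6. Two feet reach forward to x = -50; two hose barbs point to -y.
- lip (a point): Point at x -2, y 27, z 160 of condenser: on the straight underside (the slot's ceiling) of the long lip over the slot, which runs out to y = 40 and is 26 mm tall. Below the slot the plate ends at y = 14 (z 16 to 149), so that the lip can come down from above on a pin standing at y 18 to 36, and then slide along it.
- notch (a point): Point at x -2, y 0, z 166 of condenser: where the stud's axis lies when the carrier hangs. The notch is 12 mm wide (y -6 to 6), at the slot's inner end, and goes up from the slot's ceiling (z 160) to z 170, so that the plate drops 10 mm when the stud has come to it.
- stand: Fixed support: dark foot plate 180 x 150 x 12 mm, tube and telescopic rod with an upright back plate 46 mm wide, 70 tall. Origin on the bench under the back plate's front face, which is the plane x = 0 and looks to -x; z up. From it a stud stands out to -x: shank 8 mm thick and 8 long, then a round brass head 20 mm across, 4 thick. The carrier plate goes between face and head, glass to -x.
- stud_nominal (a point): Point at x -4, y 0, z 210 of stand: half-way along the stud's shank if its rod is at mid setting. The rod was clamped by hand, so that the real stud and back plate sit anywhere from 22 mm below to 22 mm above (sideways and fore-aft exact). That height is not measured: see it or feel it. It does not move in use. The back plate's top, 12 mm above the real stud's axis, is its highest part.
- tray: White draining tray 160 x 200 mm, 18 mm high, fixed; its floor is 4 mm thick. Origin in the middle of its underside. The condenser stands in it.
- clip_a: Green plastic joint clip, 33 mm across, 12 mm high, lying in the tray. Leave alone.
- clip_b: Green plastic joint clip like the other, lying on the bench. Leave alone.
- beaker: Glass beaker, 72 mm across, 85 mm high; origin under its centre. Leave alone.
- oil_bottle: Small amber bottle, 44 mm across, 85 mm high; origin under its centre. Leave alone.
- herb_jar: Green glass jar, 72 mm across, 100 mm high; origin under its centre. Leave alone.
- stopper: Cork stopper, 34 mm across, 30 mm high, on the bench; origin under its centre. Leave alone.
- spatula: Wooden-handled spatula, 170 mm long, lying on the bench. Leave alone.
- receiver: Glass receiving flask, 84 mm across, 122 mm high; origin under its centre. Leave alone.
Mind the look-alikes: they are no part of the job. Leave any green look-alike of the condenser alone. What is shaped like the stand but red is not meant.

How it is judged:
By the outcome, as a careful person would: the job done as asked, in the order asked, and still so for the second after the job is handed in, with the robot touching nothing.
It also fails if it takes over 72 s, if anything falls off the work surface, if the arm or the gripper's body presses on something with over 40 N, if the wrist force passes 120 N, or if a joint passes its speed limit or range.

## Working session

There is one attempt and no reset: what is moved stays moved. The work goes in short steps, Python scripts to look and compute and a tool call to move; the robot and the scene stay as the last step left them, time stands still between calls to the robot, and variables do not carry over. Pictures are saved under pics/ and viewed, and the job is handed in when it is done.

Besides the shell and the picture viewer there is one more tool, called after ">>>" as name([rows], argument=value, ...), one row to a line, values as JSON. carry_out: Moves the arm, as the interface text tells. Its arguments: {"type":"object","properties":{"plan":{"type":"array"},"grip_force":{"type":"number"}},"required":["plan"]}

```bash
ls; mkdir -p pics
python3 - <<'E'
from rig import ctrl
import cv2,numpy as np,pickle
s=ctrl.sense();print(s)
for n in("side","top"):
    c=ctrl.capture(n);pickle.dump(c,open(f"{n}0.pkl","wb"))
    cv2.imwrite(f"pics/{n}0.png",c["color"]);print({k:v for k,v in c.items() if k not in("color","range_z")})
    z=c["range_z"];print((z>0).mean(),z[z>0].min(),z.max())
E
```

```text
pics
{'time_s': 0.0, 'joints': array([ 1.05762679e+00,  3.13470972e-01,  1.49846583e+00,  4.54804752e-06,
        1.33100428e+00, -2.23384196e-01]), 'dq': array([-1.55023445e-03, -3.04910901e-04, -1.39063545e-03, -6.34263809e-05,
        9.70484355e-04, -5.73701710e-04]), 'tau': array([-2.91311892e-05, -4.12274730e+01, -2.59734625e+01, -2.09704740e-04,
        4.23860532e-03, -5.42828182e-07]), 'eef_pos': array([149.8671861 , 502.83937815, 204.6135517 ]), 'ee_rot': array([-2.44784246e-04,  1.44386730e-01,  9.89521105e-01, -6.28214951e-04]), 'force': array([ 1.0165714 ,  0.54630318, -0.05143087]), 'wrist_torque': array([ 0.02003376, -0.02565179, -0.03895494]), 'grip_width': 0.9987488236142549}
{'fx': 368.5158363951718, 'fy': 368.5158363951718, 'cx': 260.1412871400387, 'cy': 197.45490635486277, 'cam_to_world': array([[-9.56181536e-01,  1.72897854e-01, -2.36269343e-01,
         2.67305541e+02],
       [-2.92617635e-01, -5.37962054e-01,  7.90551547e-01,
         8.49311333e+02],
       [ 9.58072531e-03,  8.25047369e-01,  5.64982344e-01,
         7.72193115e+02],
       [ 0.00000000e+00,  0.00000000e+00,  0.00000000e+00,
         1.00000000e+00]])}
0.9961496988932291 334.85907 3105.2583
{'fx': 499.3725591866141, 'fy': 499.3725591866141, 'cx': 248.5509782177644, 'cy': 191.9667348240126, 'cam_to_world': array([[ 2.39720961e-02,  9.79305699e-01, -2.00961901e-01,
         2.48663301e+02],
       [-9.99712463e-01,  2.33673960e-02, -5.38101588e-03,
        -1.11850681e+01],
       [-5.73703199e-04,  2.01033111e-01,  9.79584279e-01,
         1.43899748e+03],
       [ 0.00000000e+00,  0.00000000e+00,  0.00000000e+00,
         1.00000000e+00]])}
0.9957631429036459 812.2731 2412.2988
```

View pics/side0.png

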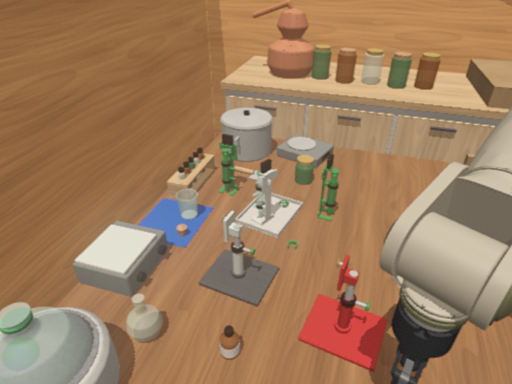

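View pics/top0.png

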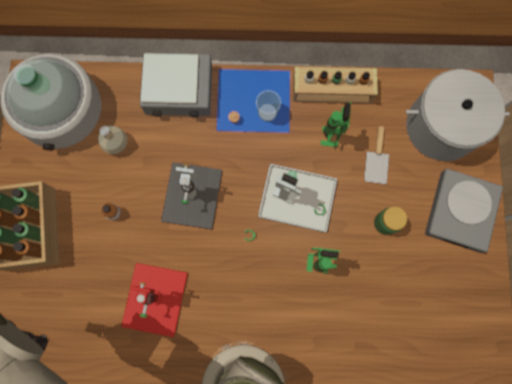

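```bash
cat > h.py <<'E'
import numpy as np,cv2,pickle
def load(n,i=0): return pickle.load(open(f"{n}{i}.pkl","rb"))
def cloud(c):
    z=c["range_z"];v,u=np.mgrid[:384,:512]
    p=np.stack([(u-c["cx"])/c["fx"]*z,-(v-c["cy"])/c["fy"]*z,-z,np.ones_like(z)],-1)
    return (p@c["cam_to_world"].T)[...,:3]
def ray(c,u,v):
    d=np.array([(u-c["cx"])/c["fx"],-(v-c["cy"])/c["fy"],-1.]);M=c["cam_to_world"]
    return M[:3,3],M[:3,:3]@d
def onz(c,u,v,z):
    o,d=ray(c,u,v);return o+d*(z-o[2])/d[2]
def two(c1,p1,c2,p2):
    o1,d1=ray(c1,*p1);o2,d2=ray(c2,*p2)
    t=np.linalg.lstsq(np.stack([d1,-d2],1),o2-o1,rcond=None)[0]
    a=o1+t[0]*d1;b=o2+t[1]*d2;return (a+b)/2,np.linalg.norm(a-b)
def proj(c,P):
    q=np.linalg.inv(c["cam_to_world"])@np.append(P,1)
    return c["cx"]+c["fx"]*q[0]/-q[2],c["cy"]-c["fy"]*q[1]/-q[2]
def crop(c,x0,y0,x1,y1,k,f):
    cv2.imwrite(f,cv2.resize(c["color"][y0:y1,x0:x1],None,fx=k,fy=k,interpolation=cv2.INTER_CUBIC))
E
python3 - <<'E'
from h import *
s,t=load("side"),load("top")
crop(t,155,150,345,245,4,"pics/t1.png")
crop(s,190,150,320,300,4,"pics/s1.png")
E
```

```text
(no output)
```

View pics/t1.png

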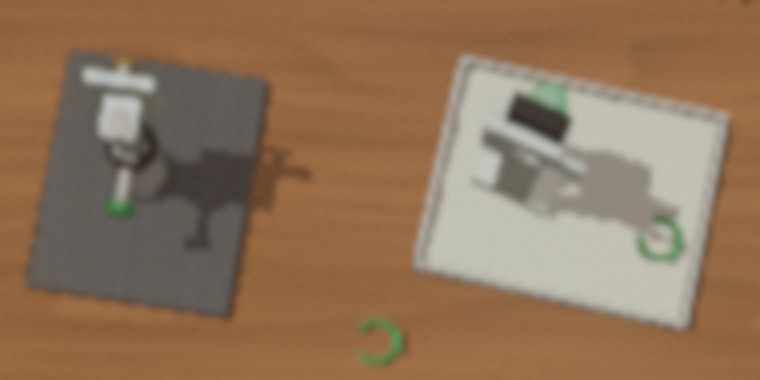

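View pics/s1.png

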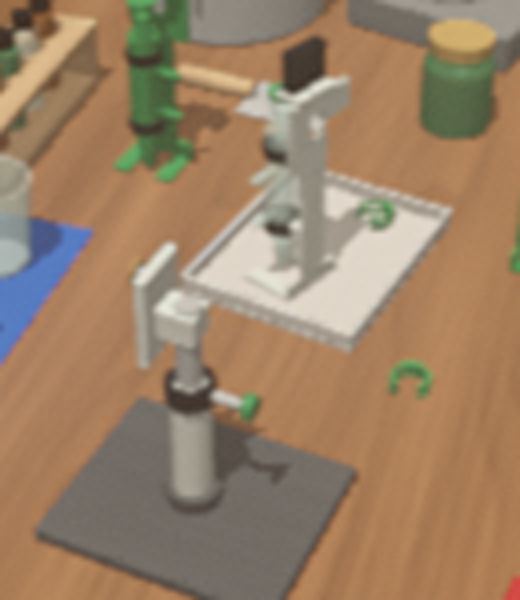

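Run:
```python
from h import *
for n in("top","side"):
    c=load(n);P=cloud(c);g=c["color"].max(-1).astype(int)
    b=((200,160,330,240) if n=="top" else (240,150,300,220))
    m=np.zeros((384,512),bool);m[b[1]:b[3],b[0]:b[2]]=1
    m&=(g<70)
    k,l,st,ce=cv2.connectedComponentsWithStats(m.astype(np.uint8))
    for i in range(1,k):
        if st[i][4]<8: continue
        q=P[l==i];print(n,st[i],ce[i].round(1),np.median(q,0).round(1),q.min(0).round(),q.max(0).round())
        pts=np.argwhere(l==i)[:,::-1].astype(np.float32);r=cv2.minAreaRect(pts);print(r)
        top=q[q[:,2]>222]; 
        if len(top)>5: print("top",len(top),top.mean(0),cv2.minAreaRect(top[:,:2].astype(np.float32)))
    # stand plate
    if n=="top":
        B=(np.r_[0:0],);sub=P[155:230,160:225].reshape(-1,3)
    else: sub=P[200:300,195:285].reshape(-1,3)
    hi=sub[(sub[:,2]>140)&(sub[:,2]<290)];print("stand hi",len(hi),hi.min(0),hi.max(0))
    # tray & stand foot rect
    hsv=cv2.cvtColor(c["color"],cv2.COLOR_BGR2HSV)
    zone=np.zeros((384,512),bool)
    if n=="top": zone[155:235,155:345]=1
    else: zone[180:305,190:310]=1
    z=P[...,2]
    for nm,lo,h,f in(("foot",5,17,(hsv[...,1]<60)&(hsv[...,2]<120)),("tray",-1,24,(hsv[...,1]<60)&(hsv[...,2]>130))):
        mm=zone&(z>lo)&(z<h)&f
        q=P[mm][:,:2].astype(np.float32)
        k,l,st,ce=cv2.connectedComponentsWithStats(mm.astype(np.uint8));i=1+np.argmax(st[1:,4]);q=P[l==i]
        r=cv2.minAreaRect(q[:,:2].astype(np.float32));print(nm,st[i],np.median(q[:,2]),r)
```

```text
top [283 175  13  10  66] [289.4 179.3] [ 532.5 -105.8  229.5] [ 524. -119.  211.] [541. -90. 236.]
((289.3711242675781, 179.16494750976562), (12.590291976928711, 5.076731204986572), 23.962486267089844)
top 53 [ 532.34468634 -105.95732503  229.9976837 ] ((532.9149780273438, -105.8709945678711), (30.881486892700195, 9.917685508728027), 67.6310043334961)
top [200 189  18  15 177] [208.4 194.8] [529.7 113.9  13.1] [506.  89.   5.] [549. 138.  21.]
((209.01547241210938, 194.6597900390625), (12.79336166381836, 18.37776756286621), 66.03750610351562)
stand hi 275 [523.54825408 136.90063578 142.11140923] [571.28451356 182.86716921 216.14032362]
foot [ 162  163   59   65 2144] 12.81722890505921 ((528.7243041992188, 162.72299194335938), (146.82412719726562, 175.26309204101562), 82.49929809570312)
tray [ 258  164   79   68 3212] 6.155473888248025 ((529.3272705078125, -146.57421875), (205.65074157714844, 160.64845275878906), 78.49166107177734)
side [262 160   8  13  66] [265.5 166.2] [532.6 -93.  216.7] [ 525. -116.  200.] [543. -82. 230.]
((265.5, 166.0), (12.0, 7.0), 90.0)
top 20 [533.85708018 -96.29539808 226.74760422] ((533.2635498046875, -98.68716430664062), (34.25389099121094, 9.447968482971191), 60.382205963134766)
stand hi 402 [521.34999069 137.71139859 140.18301729] [572.53310107 186.59597564 210.27675751]
foot [ 200  250   78   55 2195] 11.068391015294537 ((528.3264770507812, 166.14556884765625), (150.02474975585938, 176.41812133789062), 82.39722442626953)
tray [ 235  193   68   45 1472] 4.413190899308745 ((535.02099609375, -144.82196044921875), (208.039794921875, 174.9796600341797), 78.39228820800781)
```

Run:
```python
from h import *
# stand plate
a=np.radians(172.5)
X=np.array([np.cos(a),np.sin(a)]);Y=np.array([-X[1],X[0]])
for n,b in(("top",(160,155,225,230)),("side",(195,200,285,300))):
    c=load(n);P=cloud(c)
    v,u=np.mgrid[b[1]:b[3],b[0]:b[2]]
    q=P[b[1]:b[3],b[0]:b[2]].reshape(-1,3);col=c["color"][b[1]:b[3],b[0]:b[2]].reshape(-1,3);u=u.ravel();v=v.ravel()
    m=(q[:,2]>135)&(q[:,2]<290)&((q[:,:2]@X)<-530)
    for i in np.where(m)[0][::(1 if n=="top" else 3)]:
        print(n,u[i],v[i],col[i],q[i].round(0),(q[i,:2]@X).round(1),(q[i,:2]@Y).round(1))
```

```text
top 182 164 [ 80  97 113] [571. 168. 202.] -544.5 -240.6
top 183 164 [ 69  99 124] [571. 165. 205.] -544.2 -237.6
top 184 164 [ 63 104 133] [570. 162. 209.] -543.8 -234.5
top 185 164 [ 67 108 139] [570. 159. 209.] -544.1 -231.9
top 186 164 [ 65 107 138] [571. 157. 205.] -545.5 -230.1
top 187 164 [ 63 100 132] [571. 155. 204.] -546.2 -227.8
top 188 164 [ 63  95 127] [571. 152. 205.] -546.2 -225.0
top 183 165 [ 70  98 117] [569. 165. 202.] -542.5 -237.8
top 184 165 [ 78 110 133] [569. 162. 202.] -542.8 -235.2
top 185 165 [ 90 122 145] [568. 159. 206.] -542.3 -232.0
top 186 165 [ 85 118 141] [568. 157. 205.] -542.9 -229.7
top 187 165 [ 70 105 129] [568. 154. 205.] -543.2 -227.1
top 188 165 [ 63  94 117] [569. 152. 202.] -544.4 -225.1
top 189 165 [ 70  91 110] [569. 150. 202.] -544.8 -222.6
top 184 166 [107 123 135] [567. 163. 198.] -541.2 -235.4
top 185 166 [126 142 154] [566. 160. 203.] -540.4 -232.1
top 186 166 [117 135 147] [567. 157. 201.] -541.3 -229.9
top 187 166 [ 88 109 125] [567. 155. 201.] -541.5 -227.2
top 188 166 [ 66  89 107] [567. 152. 199.] -542.5 -225.1
top 189 166 [67 8
[... 2488 characters left out ...]
25.4
side 223 217 [101 139 166] [568. 169. 206.] -540.7 -241.8
side 226 217 [205 218 219] [559. 171. 209.] -531.8 -242.1
side 224 218 [165 178 184] [567. 165. 200.] -540.3 -237.9
side 223 219 [135 155 166] [568. 169. 199.] -541.3 -241.5
side 224 220 [204 215 214] [559. 183. 209.] -530.6 -254.5
side 224 222 [151 165 170] [559. 184. 203.] -530.3 -255.5
side 224 225 [153 165 172] [560. 183. 193.] -531.2 -254.9
side 224 228 [144 160 170] [560. 184. 184.] -531.3 -255.6
side 224 231 [138 153 166] [561. 183. 173.] -532.5 -254.5
side 224 233 [132 151 166] [561. 183. 167.] -532.4 -255.2
side 225 238 [148 161 168] [560. 182. 149.] -531.3 -253.6
side 225 241 [141 158 171] [560. 183. 140.] -531.0 -254.9
```

Run:
```python
from h import *
c=load("side");P=cloud(c)
b=(258,165,280,225)
q=P[b[1]:b[3],b[0]:b[2]];print((q[::3,::2,0]).round(0));print((q[::3,::2,2]).round(0))
crop(c,250,150,290,230,9,"pics/s2.png")
t=load("top");crop(t,270,165,320,210,12,"pics/t2.png")
crop(t,170,155,210,205,12,"pics/t3.png")
crop(c,215,200,275,270,8,"pics/s3.png")
```

```text
[[670. 662. 543. 536. 532. 528. 525. 615. 606. 598. 589.]
 [664. 656. 542. 536. 532. 529. 524. 606. 600. 591. 584.]
 [565. 558. 541. 536. 532. 528. 523. 517. 513. 508. 576.]
 [559. 549. 541. 536. 530. 524. 520. 517. 512. 509. 571.]
 [560. 552. 538. 533. 529. 525. 520. 516. 512. 572. 564.]
 [561. 553. 537. 532. 530. 596. 587. 581. 575. 566. 557.]
 [558. 552. 538. 532. 528. 590. 520. 575. 569. 560. 552.]
 [559. 552. 538. 532. 529. 525. 520. 570. 563. 555. 547.]
 [557. 551. 538. 532. 528. 525. 521. 564. 556. 549. 542.]
 [558. 551. 538. 532. 527. 524. 519. 558. 552. 545. 536.]
 [559. 550. 544. 539. 528. 524. 519. 549. 541. 535. 526.]
 [558. 550. 546. 539. 528. 524. 267. 546. 539. 532. 525.]
 [558. 550. 545. 540. 527. 523. 520. 542. 534. 527. 520.]
 [558. 551. 544. 540. 527. 523. 520. 535. 528. 523. 515.]
 [557. 551. 543. 537. 527. 523. 519. 531. 524. 518. 511.]
 [561. 552. 547. 554. 527. 523. 518. 526. 520. 513. 506.]
 [568. 551. 547. 547. 527. 523. 519. 521. 516. 508. 501.]
 [563. 553. 547. 544. 527. 523. 518. 514. 511. 504. 498.]
 [556. 551. 545. 538. 527. 522. 518. 512. 506. 500. 493.
[... 521 characters left out ...]
1.]
 [128. 127. 145. 143. 141. 133. 128.  -0.   1.  -1.  -0.]
 [115. 116. 134. 133. 129. 124. 119.   0.  -2.  -2.   2.]
 [101. 106. 106. 103. 116. 111. 109.  10.  13.  11.  15.]
 [ 90.  94.  91.  92. 105.  99. 772.   4.   4.   4.   5.]
 [ 79.  82.  81.  78.  94.  87.  80.   1.   3.   3.   3.]
 [ 67.  69.  69.  65.  81.  75.  68.   5.   6.   2.   4.]
 [ 57.  55.  59.  60.  70.  63.  58.   3.   3.   2.   4.]
 [ 34.  40.  38.   2.  57.  50.  46.   4.   3.   3.   4.]
 [  3.  30.  25.   6.  42.  38.  31.   4.   1.   5.   5.]
 [  3.  13.  10.  -0.  31.  23.  20.  12.   3.   3.   2.]
 [  7.   3.   4.   5.  19.  13.   6.   6.   3.   3.   4.]
 [ 10.   9.  16.  11.   6. 772.   4.   6.   2.   2.   0.]]
```

View pics/s2.png

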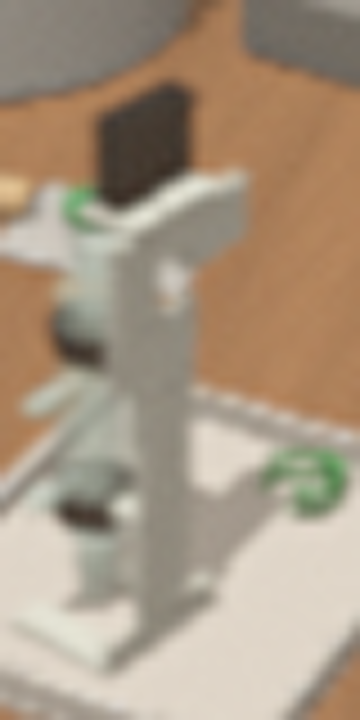

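View pics/t2.png

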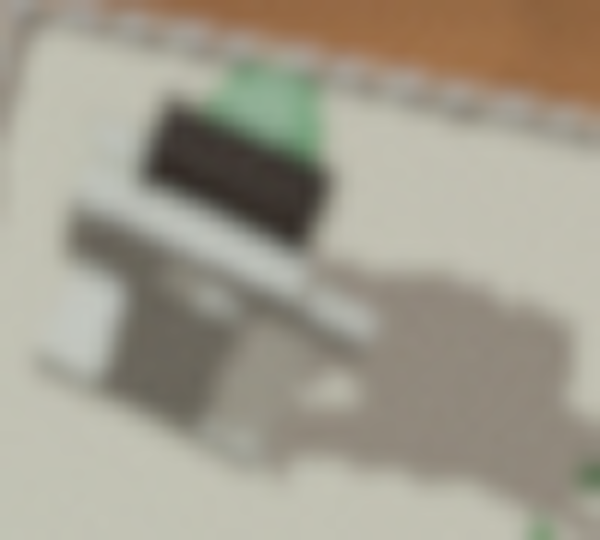

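View pics/t3.png

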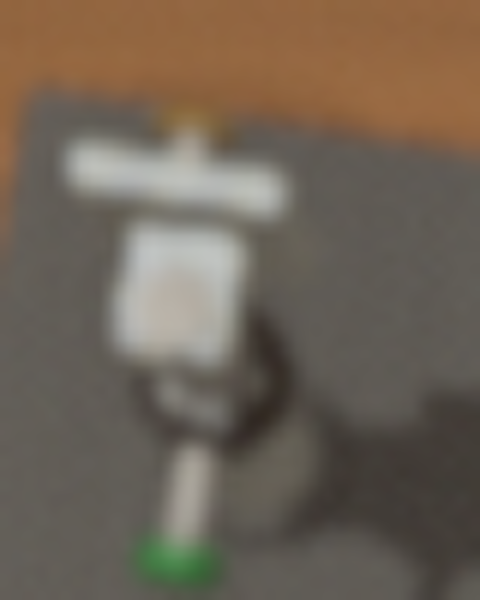

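View pics/s3.png

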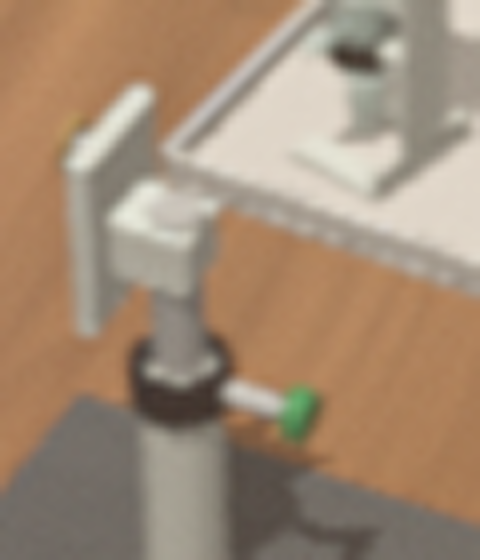

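Run:
```python
from h import *
c=load("side");P=cloud(c)
q=P[176:222,264:272].reshape(-1,3);q=q[(q[:,2]>20)&(q[:,2]<188)]
# back-face: robust plane
for it in range(6):
    m=q.mean(0);U,S,V=np.linalg.svd(q-m);n=V[2];d=(q-m)@n;k=abs(d)<max(2.5,1.0*d.std())
    q=q[k]
print(len(q),m,n,d.std(), np.degrees(np.arctan2(n[1],n[0])))
t=load("top");
# grip corners in top crop by gray profile; print gray around
g=t["color"][170:192,276:305].max(-1);print(g)
for y in [(533,-106,230)]: print(proj(t,y),proj(c,y))
# stand top-view grays
print(t["color"][160:176,172:198].max(-1))
z=cloud(t)[...,2];print(z[170:192,276:305].round(0).astype(int))
```

```text
259 [524.41288588 -95.43799515 107.38409239] [-0.90781857  0.4193582  -0.00203663] 1.146250275032498 155.2058706255181
[[193 194 193 193 191 190 188 187 186 179 173 168 161 152 148 152 158 162
  160 157 158 159 166 167 167 165 164 162 163]
 [193 193 193 193 193 193 193 190 187 187 187 182 175 165 160 164 165 163
  157 147 144 154 160 161 158 163 167 167 169]
 [193 193 193 193 193 193 189 177 169 174 179 179 176 173 172 173 173 171
  166 157 156 163 164 160 153 157 163 162 160]
 [193 192 192 192 192 193 182 155 133 138 152 157 165 169 174 175 176 175
  171 167 171 179 181 178 171 170 169 161 154]
 [192 190 190 190 190 187 169 131  93  93 105 122 138 152 164 171 173 175
  171 169 175 185 190 190 188 187 185 179 173]
 [192 190 191 190 189 179 150 104  71  66  70  79  96 116 135 151 163 166
  167 166 172 184 191 193 193 193 193 191 189]
 [192 191 191 192 188 171 129  84  65  63  62  62  65  75  95 114 133 143
  150 158 168 183 191 195 194 193 193 193 193]
 [193 190 188 189 185 161 112  70  63  63  64  62  64  63  64  73  89 101
  117 135 155 178 189 193 194 193 194 193 194]
 [191 190 188
[... 6198 characters left out ...]
2  185  195
   195  197  197  193  189   13    8    7    2    7    9    5   12    4
     1]
 [   5   10   15    9  134  139  139  153  157  154  152  153  174  183
   184  192  191  197  200   13    5    4    5    6    4    6   10    6
     2]
 [  10    8    5    8  119  128  130  140  141  147  161  154  155  168
   174  178  184  190  190  188  195  192    1    3    3    6    7    5
     5]
 [   7   11    8    9  113  113  123  122  133  134  146  147  153  154
   152  166  174  177  180  188  192  192  183  194    9    8    4    5
     8]
 [  13    9   10   95   97  106  107  115  119  125  130  135  142  150
    51    6    6  169  173  180  184  185  184  190  192    3    4    4
     6]]
```

>>> carry_out([
  [50, [0, 0, -6], [0, 0, 1.05]],
  [50, [0, 0, -6], [0, 0, 1.05]],
  [50, [0, 0, -6], [0, 0, 1.05]],
  [50, [0, 0, -6], [0, 0, 1.05]],
  [50, [0, 0, -6], [0, 0, 1.05]],
  [50, [0, 0, -6], [0, 0, 1.05]],
  [50, [0, 0, -6], [0, 0, 1.05]],
  [50, [0, 0, -6], [0, 0, 1.05]],
  [50, [0, 0, -6], [0, 0, 1.05]],
  [50, [0, 0, -6], [0, 0, 1.05]],
  [50, [0, 0, -6], [0, 0, 1.05]],
  [50, [0, 0, -6], [0, 0, 1.05]],
  [50, [0, 0, -6], [0, 0, 1.05]],
  [50, [0, 0, -6], [0, 0, 1.05]],
  [50, [0, 0, -6], [0, 0, 1.05]],
  [50, [0, 0, -6], [0, 0, 0.6]],
  [50, [0, 0, 0], [0, 0, 0]],
  [50, [0, 0, 0], [0, 0, 0]],
])

```text
time_s: 1.6
eef_pos: [150.0, 503.1, 300.9]
ee_rot: [0.0, 0.841, 0.54, -0.0]
force: [0.4, 0.3, -0.7]
grip_width: 0.586
```

```bash
cat >> h.py <<'E'
def status(tgt=None,yawy=None):
    from rig import ctrl
    from scipy.spatial.transform import Rotation as R
    s=ctrl.sense();q=s["ee_rot"];r=R.from_quat([q[1],q[2],q[3],q[0]]);M=r.as_matrix()
    yy=np.degrees(np.arctan2(M[1,1],M[0,1]))
    print("t",round(s["time_s"],2),"pos",s["eef_pos"].round(1),"yawY",yy.round(2),"z",M[:,2].round(3),"F",s["force"].round(1),"T",s["wrist_torque"].round(2),"grip",round(s["grip_width"]*85.4,1),"q",np.degrees(s["joints"]).round(0))
    if tgt is not None: print("tool delta",(M.T@(np.array(tgt)-s["eef_pos"])).round(1))
    if yawy is not None: print("turn units",(M.T@R.from_euler("z",yawy-yy,degrees=True).as_rotvec()*180/np.pi/6).round(2))
    return s,M
E
python3 -c "
from h import *
status([533.5,-106.7,290],-24.7)"
```

```text
t 1.6 pos [150.  503.1 300.9] yawY -24.58 z [-0. -0. -1.] F [ 0.4  0.3 -0.7] T [ 0.01 -0.02  0.03] grip 50.1 q [61. 15. 75.  0. 89. 85.]
tool delta [-395.   602.4   11. ]
turn units [0.   0.   0.02]
```

>>> carry_out([
  [50, [-10, 15, 0], [0, 0, 0]],
  [50, [-22, 33.5, 0], [0, 0, 0]],
  [50, [-22, 33.5, 0], [0, 0, 0]],
  [50, [-22, 33.5, 0], [0, 0, 0]],
  [50, [-22, 33.5, 0], [0, 0, 0]],
  [50, [-22, 33.5, 0], [0, 0, 0]],
  [50, [-22, 33.5, 0], [0, 0, 0]],
  [50, [-22, 33.5, 0], [0, 0, 0]],
  [50, [-22, 33.5, 0], [0, 0, 0]],
  [50, [-22, 33.5, 0], [0, 0, 0]],
  [50, [-22, 33.5, 0], [0, 0, 0]],
  [50, [-22, 33.5, 0], [0, 0, 0]],
  [50, [-22, 33.5, 0], [0, 0, 0]],
  [50, [-22, 33.5, 0], [0, 0, 0]],
  [50, [-22, 33.5, 0], [0, 0, 0]],
  [50, [-22, 33.5, 0], [0, 0, 0]],
  [50, [-22, 33.5, 0], [0, 0, 0]],
  [50, [-22, 33.5, 0], [0, 0, 0]],
  [50, [-11, 18, 0], [0, 0, 0]],
  [50, [0, 0, 0], [0, 0, 0]],
])

```text
time_s: 3.27
eef_pos: [533.3, -111.0, 299.0]
ee_rot: [-0.001, 0.842, 0.539, -0.001]
force: [-0.2, 0.1, -0.5]
grip_width: 0.586
```

```bash
python3 -c "
from h import *
from rig import ctrl
status([533.5,-106.7,194],-24.7)
c=ctrl.capture('side');crop(c,200,90,330,240,4,'pics/s4.png')"
```

```text
t 3.27 pos [ 533.3 -111.   299. ] yawY -24.79 z [-0.003  0.001 -1.   ] F [-0.2  0.1 -0.5] T [-0.01 -0.04  0.03] grip 50.1 q [-24.  18.  72.  -0.  90.   1.]
tool delta [  4.   -1.4 105. ]
turn units [-0.   -0.   -0.01]
```

View pics/s4.png

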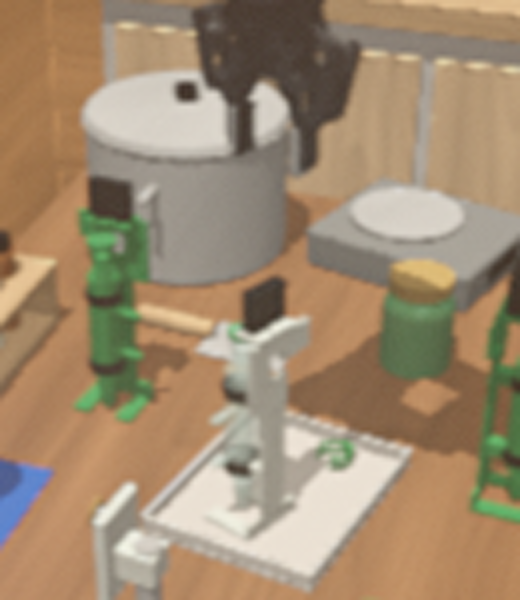

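>>> carry_out([
  [50, [2, -0.7, 15], [0, 0, 0]],
  [50, [2, -0.7, 20], [0, 0, 0]],
  [50, [0, 0, 20], [0, 0, 0]],
  [50, [0, 0, 10], [0, 0, 0]],
  [50, [0, 0, 0], [0, 0, 0]],
  [50, [0, 0, 0], [0, 0, 0]],
])

```text
time_s: 3.82
eef_pos: [532.6, -102.8, 236.8]
ee_rot: [0.0, 0.842, 0.54, 0.0]
force: [-0.1, -0.5, 0.7]
grip_width: 0.587
```

```bash
python3 -c "
from h import *
from rig import ctrl
status([533.5,-106.7,194],-24.7)
c=ctrl.capture('side');crop(c,230,110,310,230,5,'pics/s5.png')
c=ctrl.capture('top');crop(c,260,150,320,210,8,'pics/t5.png')"
```

```text
t 3.82 pos [ 532.6 -102.8  236.8] yawY -24.64 z [ 0. -0. -1.] F [-0.1 -0.5  0.7] T [ 0.02 -0.06 -0.06] grip 50.1 q [-23.  19.  80.   0.  81.   1.]
tool delta [-3.2  2.4 42.8]
turn units [-0.   -0.    0.01]
```

View pics/s5.png

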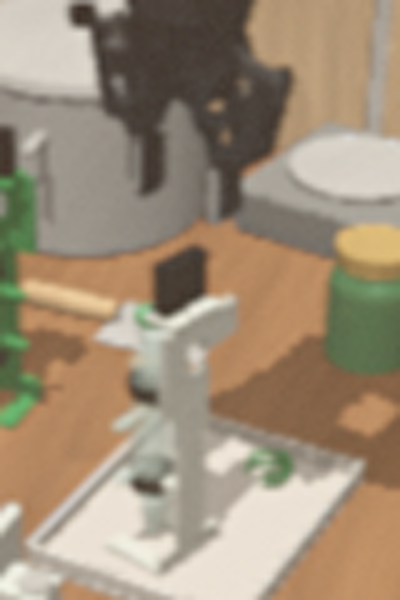

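View pics/t5.png

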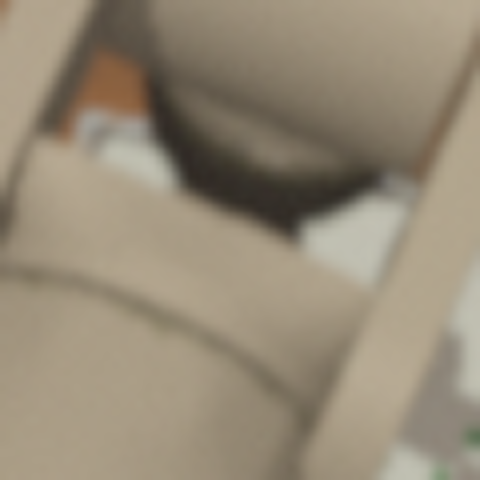

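```bash
python3 -c "
from h import *
c=load('side')
M=np.array([.909,-.417])
for P in ([532.6,-102.8,237],[532.6+25*.909,-102.8-25*.417,245],[532.6-25*.909,-102.8+25*.417,245],[533.5,-106.7,230]):
  u,v=proj(c,P);print((u-230)*5,(v-110)*5)
"
```

```text
183.35835273447174 245.212624999768
152.67735038557674 220.37408435865018
215.3241621567119 246.96725512113034
183.4977220346508 252.21843879720964
```

```bash
python3 -c "
from h import *
from rig import ctrl
c=ctrl.capture('side');pickle.dump(c,open('side1.pkl','wb'));P=cloud(c)
status()
for v in range(140,166):
  print(v,[ (u,*P[v,u].round(0).astype(int),c['color'][v,u].max()) for u in (258,260,273,275,277)])
"
```

```text
t 3.97 pos [ 533.1 -103.3  237.5] yawY -24.68 z [ 0.002 -0.001 -1.   ] F [0.5 0.1 0.4] T [-0.03  0.06 -0.02] grip 49.8 q [-23.  19.  80.   0.  81.   1.]
140 [(258, np.int64(560), np.int64(-103), np.int64(296), np.uint8(93)), (260, np.int64(557), np.int64(-113), np.int64(292), np.uint8(68)), (273, np.int64(509), np.int64(-80), np.int64(314), np.uint8(71)), (275, np.int64(502), np.int64(-78), np.int64(316), np.uint8(75)), (277, np.int64(495), np.int64(-72), np.int64(320), np.uint8(77))]
141 [(258, np.int64(561), np.int64(-104), np.int64(292), np.uint8(94)), (260, np.int64(557), np.int64(-111), np.int64(290), np.uint8(69)), (273, np.int64(508), np.int64(-76), np.int64(313), np.uint8(71)), (275, np.int64(503), np.int64(-81), np.int64(312), np.uint8(73)), (277, np.int64(495), np.int64(-71), np.int64(317), np.uint8(76))]
142 [(258, np.int64(561), np.int64(-103), np.int64(289), np.uint8(92)), (260, np.int64(557), np.int64(-111), np.int64(286), np.uint8(67)), (273, np.int64(507), np.int64(-74), np.int64(311), np.uint8(82)), (275, np.int64(502), np.int64(-77), np.int64(310), np.uint8(72)), (2
[... 7135 characters left out ...]
p.int64(-4), np.uint8(181))]
164 [(258, np.int64(673), np.int64(-470), np.int64(0), np.uint8(183)), (260, np.int64(665), np.int64(-472), np.int64(1), np.uint8(138)), (273, np.int64(612), np.int64(-491), np.int64(-1), np.uint8(183)), (275, np.int64(606), np.int64(-500), np.int64(-4), np.uint8(180)), (277, np.int64(595), np.int64(-494), np.int64(1), np.uint8(185))]
165 [(258, np.int64(670), np.int64(-461), np.int64(1), np.uint8(184)), (260, np.int64(662), np.int64(-465), np.int64(0), np.uint8(139)), (273, np.int64(610), np.int64(-481), np.int64(0), np.uint8(181)), (275, np.int64(601), np.int64(-481), np.int64(2), np.uint8(182)), (277, np.int64(592), np.int64(-482), np.int64(3), np.uint8(187))]
```

>>> carry_out([
  [50, [-1, 1, 8], [0, 0, 0]],
  [50, [-1, 1, 8], [0, 0, 0]],
  [50, [-1, 0, 5], [0, 0, 0]],
  [50, [0, 0, 0], [0, 0, 0]],
  [50, [0, 0, 0], [0, 0, 0]],
])

```text
time_s: 4.38
eef_pos: [533.1, -106.9, 214.8]
ee_rot: [-0.0, 0.842, 0.539, -0.0]
force: [0.2, 0.6, -0.8]
grip_width: 0.585
```

```bash
python3 -c "
from h import *
from rig import ctrl
status([533.5,-106.7,194],-24.7)
c=ctrl.capture('side');crop(c,240,120,300,200,8,'pics/s6.png')"
```

```text
t 4.38 pos [ 533.1 -106.9  214.8] yawY -24.71 z [-0.001  0.    -1.   ] F [ 0.2  0.6 -0.8] T [0.06 0.02 0.01] grip 49.9 q [-24.  20.  82.  -0.  79.   1.]
tool delta [ 0.4  0.3 20.8]
turn units [-0. -0. -0.]
```

View pics/s6.png

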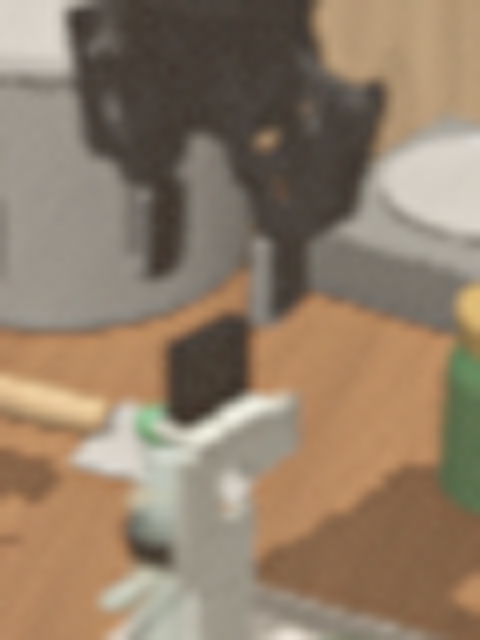

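>>> carry_out([
  [16, [0, 0, -20], [0, 0, 0]],
  [16, [0, 0, -25], [0, 0, 0]],
  [16, [0, 0, -5], [0, 0, 0]],
  [16, [0, 0, 0], [0, 0, 0]],
  [16, [0, 0, 0], [0, 0, 0]],
  [16, [0, 0, 0], [0, 0, 0]],
])

```text
time_s: 4.93
eef_pos: [532.9, -106.7, 264.1]
ee_rot: [-0.001, 0.842, 0.539, -0.001]
force: [0.3, -0.7, 0.1]
grip_width: 0.187
```

```bash
python3 -c "
from h import *
from rig import ctrl
status()
c=ctrl.capture('side');crop(c,240,90,300,190,6,'pics/s7.png');P=cloud(c)
pickle.dump(c,open('side2.pkl','wb'))
m=np.zeros((384,512),bool);m[100:165,250:290]=1
m&=(abs(P[...,0]-533)<22)&(abs(P[...,1]+107)<35)&(P[...,2]>238)
v,u=np.where(m);k=v.argsort()[-12:]
for i in k: print(u[i],v[i],P[v[i],u[i]].round(0))
"
```

```text
t 4.93 pos [ 532.9 -106.7  264.1] yawY -24.7 z [-0.002  0.001 -1.   ] F [ 0.3 -0.7  0.1] T [ 0.02  0.04 -0.02] grip 16.0 q [-24.  18.  76.  -0.  85.   1.]
267 143 [530. -94. 295.]
268 143 [526. -88. 299.]
269 143 [523. -90. 298.]
270 143 [520. -91. 298.]
271 143 [518. -92. 298.]
272 143 [ 518. -106.  291.]
267 144 [530. -93. 292.]
268 144 [526. -91. 294.]
269 144 [524. -94. 293.]
270 144 [522. -97. 292.]
271 144 [ 520. -101.  290.]
269 145 [524. -93. 290.]
```

View pics/s7.png

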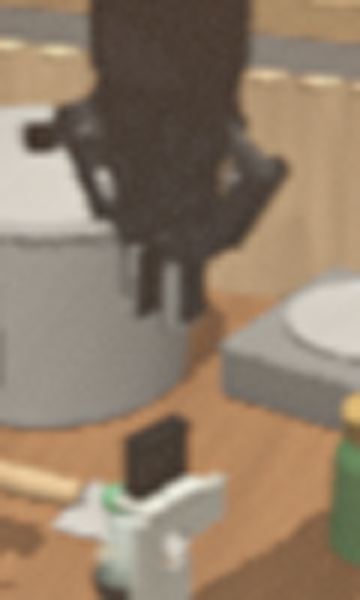

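>>> carry_out([
  [40, [0, 0, 0], [0, 0, 0]],
  [40, [0, 0, 0], [0, 0, 0]],
  [40, [0, 0, 10], [0, 0, 0]],
  [40, [0, 0, 20], [0, 0, 0]],
  [40, [0, 0, 15], [0, 0, 0]],
  [40, [0, 0, 10], [0, 0, 0]],
  [40, [0, 0, 10], [0, 0, 0]],
  [40, [0, 0, 4], [0, 0, 0]],
  [40, [0, 0, 0], [0, 0, 0]],
  [40, [0, 0, 0], [0, 0, 0]],
])

```text
time_s: 5.82
eef_pos: [533.5, -107.0, 196.6]
ee_rot: [0.0, 0.842, 0.539, 0.0]
force: [0.2, -0.6, 0.4]
grip_width: 0.472
```

```bash
python3 -c "
from h import *
from rig import ctrl
status([533.5,-106.7,194],-24.7)
c=ctrl.capture('side');crop(c,240,120,300,200,8,'pics/s8.png')"
```

```text
t 5.82 pos [ 533.5 -107.   196.6] yawY -24.7 z [ 0.001 -0.    -1.   ] F [ 0.2 -0.6  0.4] T [0.03 0.03 0.01] grip 40.3 q [-24.  21.  83.  -0.  76.   1.]
tool delta [ 0.2 -0.1  2.6]
turn units [ 0.  0. -0.]
```

View pics/s8.png

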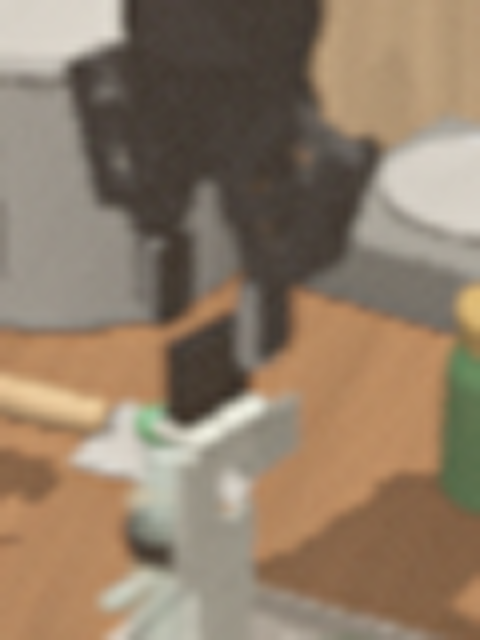

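>>> carry_out([
  [40, [0, 0, 4], [0, 0, 0]],
  [40, [0, 0, 3], [0, 0, 0]],
  [40, [0, 0, 0], [0, 0, 0]],
  [40, [0, 0, 0], [0, 0, 0]],
])

```text
time_s: 6.2
eef_pos: [533.2, -106.9, 189.1]
ee_rot: [-0.0, 0.842, 0.539, -0.0]
force: [0.7, 0.4, -0.3]
grip_width: 0.469
```

```bash
python3 -c "
from h import *
from rig import ctrl
status([533.5,-106.7,194],-24.7)
c=ctrl.capture('side');crop(c,240,120,300,200,8,'pics/s9.png');P=cloud(c)
pickle.dump(c,open('side3.pkl','wb'))
for v in range(155,180): print(v,[(tuple(P[v,u].round(0).astype(int).tolist()),int(c['color'][v,u].max())) for u in (262,266,270,272,274)])
"
```

```text
t 6.2 pos [ 533.2 -106.9  189.1] yawY -24.7 z [-0.  0. -1.] F [ 0.7  0.4 -0.3] T [ 0.07 -0.07 -0.03] grip 40.0 q [-24.  21.  84.  -0.  75.   1.]
tool delta [ 0.3  0.2 -4.9]
turn units [-0. -0. -0.]
155 [((552, -119, 240), 70), ((658, -539, 11), 125), ((518, -86, 262), 106), ((511, -83, 264), 73), ((506, -88, 263), 72)]
156 [((552, -118, 237), 68), ((658, -541, 5), 141), ((645, -560, -2), 124), ((512, -86, 259), 69), ((506, -87, 260), 69)]
157 [((551, -117, 234), 69), ((658, -542, 0), 174), ((518, -88, 254), 137), ((510, -80, 259), 77), ((505, -85, 258), 75)]
158 [((551, -115, 231), 70), ((656, -533, 0), 181), ((518, -88, 251), 130), ((513, -89, 251), 93), ((505, -86, 254), 71)]
159 [((551, -116, 227), 68), ((655, -530, -4), 160), ((518, -87, 248), 124), ((512, -89, 248), 95), ((507, -91, 247), 68)]
160 [((551, -115, 224), 71), ((538, -113, 227), 105), ((518, -86, 245), 131), ((512, -89, 244), 97), ((505, -86, 247), 69)]
161 [((550, -112, 222), 74), ((535, -105, 229), 72), ((518, -89, 240), 132), ((513, -92, 239), 97), ((505, -87, 243), 68)]
162 [((544, -93, 230), 73), ((533, -97, 230
[... 1504 characters left out ...]
, 186), 150), ((517, -111, 183), 141), ((513, -121, 178), 141)]
175 [((540, -80, 192), 187), ((530, -88, 190), 175), ((521, -102, 183), 150), ((517, -114, 177), 141), ((513, -123, 172), 140)]
176 [((548, -107, 172), 207), ((529, -88, 186), 145), ((522, -106, 177), 151), ((516, -111, 175), 143), ((512, -118, 172), 142)]
177 [((537, -71, 191), 205), ((529, -86, 184), 147), ((521, -106, 174), 150), ((517, -114, 170), 146), ((512, -122, 166), 154)]
178 [((537, -71, 187), 177), ((529, -86, 180), 150), ((522, -108, 169), 145), ((515, -108, 170), 151), ((577, -379, 1), 167)]
179 [((538, -73, 183), 171), ((529, -86, 177), 152), ((521, -105, 167), 167), ((517, -115, 162), 168), ((575, -372, 1), 178)]
```

View pics/s9.png

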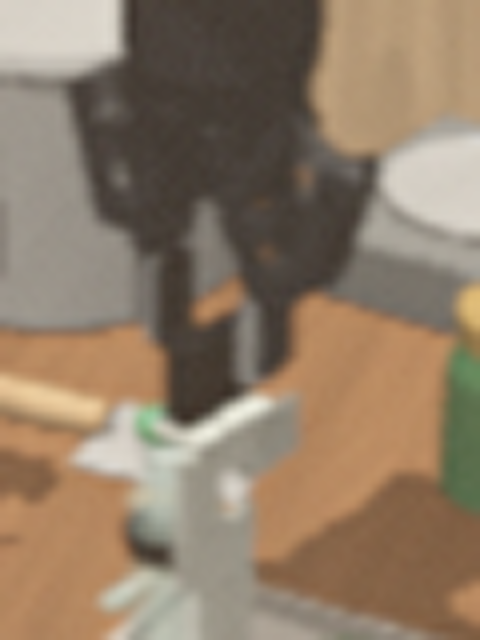

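>>> carry_out([
  [40, [0, 0, 3], [0, 0, 0]],
  [30, [0, 0, 2], [0, 0, 0]],
  [24, [0, 0, 0], [0, 0, 0]],
  [22, [0, 0, 0], [0, 0, 0]],
  [22, [0, 0, 0], [0, 0, 0]],
  [22, [0, 0, 0], [0, 0, 0]],
], grip_force=20)

```text
time_s: 6.75
eef_pos: [533.3, -106.9, 184.3]
ee_rot: [0.0, 0.842, 0.539, 0.0]
force: [0.6, -0.7, -0.2]
grip_width: 0.26
```

```bash
python3 -c "
from h import *
from rig import ctrl
status([533.5,-106.7,194],-24.7)
c=ctrl.capture('side');crop(c,240,120,300,200,8,'pics/s10.png');P=cloud(c)
for v in range(163,176): print(v,[(tuple(P[v,u].round(0).astype(int).tolist()),int(c['color'][v,u].max())) for u in (262,266,268,270,272,274)])
"
```

```text
t 6.75 pos [ 533.3 -106.9  184.3] yawY -24.7 z [ 0. -0. -1.] F [ 0.6 -0.7 -0.2] T [ 0.   -0.02 -0.02] grip 22.2 q [-24.  21.  84.   0.  74.   1.]
tool delta [ 0.3  0.1 -9.7]
turn units [ 0.  0. -0.]
163 [((544, -92, 227), 75), ((532, -93, 229), 78), ((525, -91, 231), 140), ((520, -95, 230), 88), ((513, -92, 233), 69), ((509, -103, 227), 146)]
164 [((542, -85, 228), 70), ((533, -98, 222), 79), ((525, -91, 227), 139), ((519, -91, 228), 88), ((513, -94, 228), 71), ((509, -102, 224), 143)]
165 [((267, 849, 772), 67), ((531, -91, 223), 78), ((524, -90, 225), 139), ((520, -96, 222), 83), ((514, -96, 223), 72), ((510, -105, 219), 148)]
166 [((542, -86, 220), 67), ((532, -96, 216), 78), ((525, -92, 220), 141), ((519, -92, 221), 83), ((512, -92, 222), 94), ((604, -477, -1), 168)]
167 [((542, -86, 217), 67), ((532, -96, 213), 79), ((525, -92, 217), 138), ((519, -92, 217), 96), ((513, -95, 217), 143), ((600, -462, 3), 184)]
168 [((542, -86, 213), 68), ((532, -97, 209), 74), ((524, -88, 216), 124), ((520, -97, 211), 113), ((607, -458, -1), 177), ((600, -463, -3), 189)]
169 [((541, -84, 211), 66)
[... 331 characters left out ...]
 -104, 195), 201), ((523, -110, 193), 182), ((517, -111, 194), 160), ((513, -120, 189), 149)]
172 [((542, -87, 199), 83), ((532, -95, 196), 178), ((526, -99, 195), 216), ((521, -102, 194), 163), ((517, -111, 190), 142), ((512, -119, 186), 141)]
173 [((543, -89, 194), 155), ((531, -93, 194), 230), ((525, -95, 194), 199), ((521, -104, 189), 145), ((516, -110, 187), 140), ((512, -120, 182), 140)]
174 [((541, -84, 193), 203), ((530, -88, 193), 224), ((524, -90, 193), 165), ((521, -104, 186), 141), ((517, -115, 180), 141), ((512, -119, 179), 140)]
175 [((540, -82, 191), 186), ((529, -85, 192), 173), ((524, -92, 188), 149), ((521, -105, 182), 148), ((516, -110, 180), 141), ((512, -120, 174), 140)]
```

View pics/s10.png

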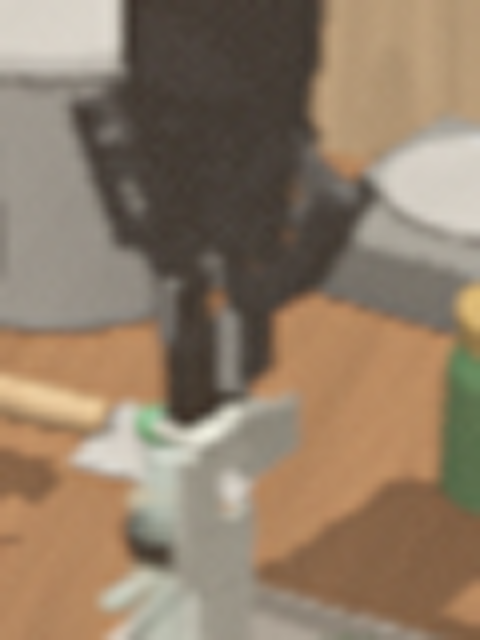

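>>> carry_out([
  [22, [0, 0, 3], [0, 0, 0]],
  [22, [0, 0, 3], [0, 0, 0]],
  [22, [0, 0, 2], [0, 0, 0]],
  [18, [0, 0, 0], [0, 0, 0]],
  [15, [0, 0, 0], [0, 0, 0]],
  [10, [0, 0, 0], [0, 0, 0]],
  [5, [0, 0, 0], [0, 0, 0]],
  [5, [0, 0, 0], [0, 0, 0]],
], grip_force=60)

```text
time_s: 7.47
eef_pos: [533.3, -106.9, 176.2]
ee_rot: [0.0, 0.842, 0.539, -0.0]
force: [-0.8, 0.2, -0.1]
grip_width: 0.151
```

```bash
python3 -c "
from h import *
from rig import ctrl
status([533.5,-106.7,194],-24.7)
c=ctrl.capture('side');crop(c,240,120,300,220,6,'pics/s11.png')
"
```

```text
t 7.47 pos [ 533.3 -106.9  176.2] yawY -24.7 z [-0. -0. -1.] F [-0.8  0.2 -0.1] T [-0.07 -0.07 -0.01] grip 12.9 q [-24.  22.  85.  -0.  73.   1.]
tool delta [  0.3   0.1 -17.8]
turn units [-0.  0. -0.]
```

View pics/s11.png

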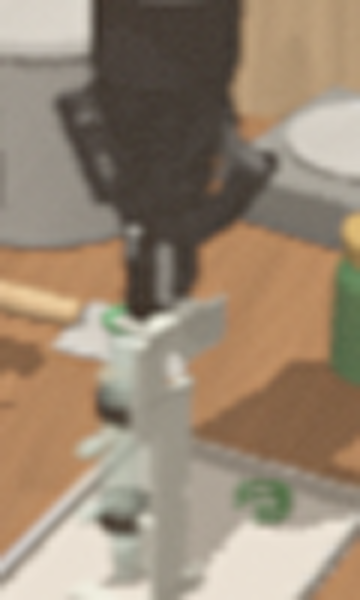

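```bash
python3 -c "
from h import *
t=load('top');P=cloud(t)
for n,u,v in (('receiver',113,138),('recvtop',108,132),('stopper',234,117),('beaker',268,105),('oil',110,212),('matL',219,110),('balanceR',208,95),('greencond',337,110)): print(n,P[v-1:v+2,u-1:u+2].reshape(-1,3).mean(0).round(0))
"
```

```text
receiver [675. 386.  78.]
recvtop [679. 389. 120.]
stopper [706.  39. 191.]
beaker [813. -56.   7.]
oil [464. 381.  66.]
matL [795.  93.   3.]
balanceR [815. 121.  71.]
greencond [ 775. -253.   78.]
```

>>> carry_out([
  [5, [0, 0, -2], [0, 0, 0]],
  [5, [0, 0, -3], [0, 0, 0]],
  [5, [0, 0, -4], [0, 0, 0]],
  [5, [0, 0, -6], [0, 0, 0]],
  [5, [0, 0, -10], [0, 0, 0]],
  [5, [0, 0, -15], [0, 0, 0]],
  [5, [0, 0, -10], [0, 0, 0]],
  [5, [0, 0, 0], [0, 0, 0]],
  [5, [0, 0, 0], [0, 0, 0]],
])

```text
time_s: 8.27
eef_pos: [533.4, -106.9, 226.7]
ee_rot: [0.0, 0.842, 0.54, 0.0]
force: [1.5, 0.6, -2.9]
grip_width: 0.153
```

```bash
python3 -c "
from h import *
from rig import ctrl
status()
c=ctrl.capture('side');crop(c,220,90,310,220,6,'pics/s12.png')
"
```

```text
t 8.27 pos [ 533.4 -106.9  226.7] yawY -24.7 z [ 0.001 -0.    -1.   ] F [ 1.5  0.6 -2.9] T [-0.02  0.03 -0.02] grip 13.0 q [-24.  19.  80.  -0.  80.   1.]
```

View pics/s12.png

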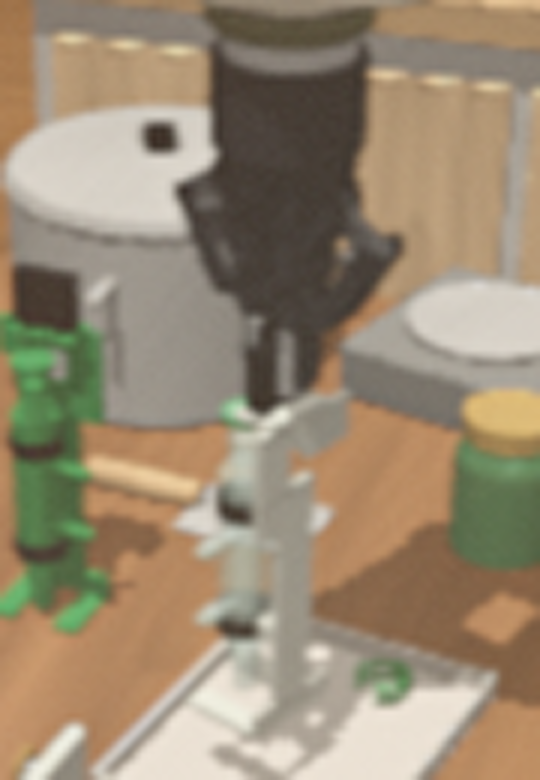

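>>> carry_out([
  [5, [0, 8, -2], [0, 0, -0.5]],
  [5, [0, 10, -4], [0, 0, -0.6]],
  [5, [0, 10, -4], [0, 0, -0.6]],
  [5, [0, 10, 0], [0, 0, -0.6]],
  [5, [5, 8, 0], [0, 0, -0.55]],
  [5, [15, 2, 0], [0, 0, 0]],
  [5, [20, 0, 0], [0, 0, 0]],
  [5, [25, 0, 0], [0, 0, 0]],
  [5, [30, 0, 0], [0, 0, 0]],
  [5, [30, 0, 0], [0, 0, 0]],
  [5, [30, 0, 0], [0, 0, 0]],
  [5, [30, 0, 0], [0, 0, 0]],
  [5, [30, 0, 0], [0, 0, 0]],
  [5, [30, 0, 0], [0, 0, 0]],
  [5, [30, 0, 0], [0, 0, 0]],
  [5, [25, 0, 0], [0, 0, 0]],
  [5, [20, 0, 0], [0, 0, 0]],
  [5, [12, 0, 0], [0, 0, 0]],
  [5, [0, 0, 0], [0, 0, 0]],
  [5, [0, 0, 0], [0, 0, 0]],
])

```text
time_s: 9.98
eef_pos: [622.9, 207.4, 235.5]
ee_rot: [-0.0, 0.752, 0.659, -0.001]
force: [-0.2, -0.2, -3.4]
grip_width: 0.152
```

```bash
python3 -c "
from h import *
from rig import ctrl
s,M=status(None,-7.6)
p=s['eef_pos'];a=np.radians(172.4);x=np.array([np.cos(a),np.sin(a)]);y=np.array([-x[1],x[0]]);print('stand xy',p[:2]@x,p[:2]@y)
c=ctrl.capture('side');pickle.dump(c,open('side4.pkl','wb'));crop(c,170,110,270,260,5,'pics/s13.png')
c=ctrl.capture('top');pickle.dump(c,open('top4.pkl','wb'));crop(c,130,130,230,230,6,'pics/t13.png')
"
```

```text
t 9.98 pos [622.9 207.4 235.5] yawY -7.58 z [-0.001 -0.001 -1.   ] F [-0.2 -0.2 -3.4] T [-0.02  0.01 -0.05] grip 13.0 q [ 8. 35. 56. -0. 89. 16.]
turn units [0. 0. 0.]
stand xy -590.0466880850486 -287.9468744207914
```

View pics/s13.png

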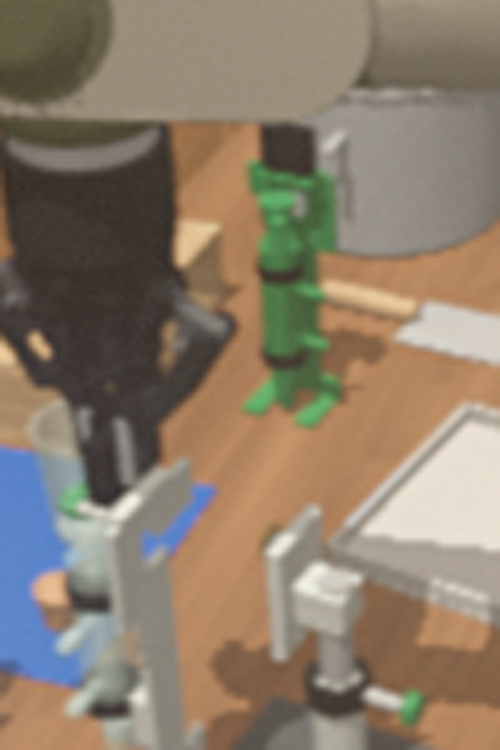

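View pics/t13.png

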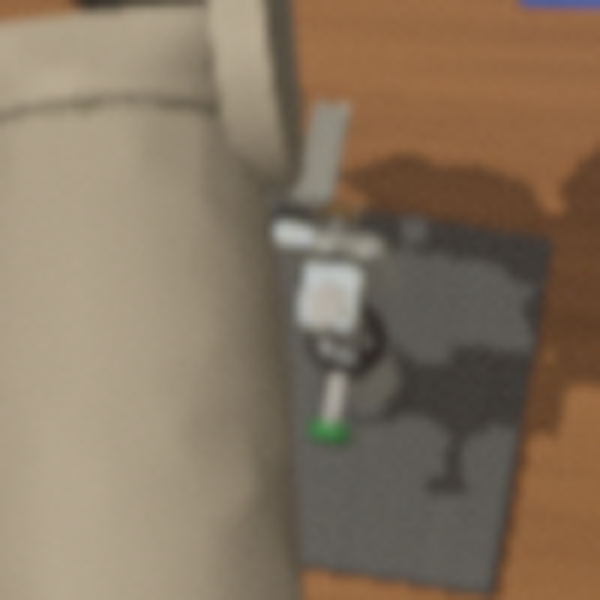

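```bash
python3 -c "
from h import *
c=load('side',4);P=cloud(c)
a=np.radians(172.4);X=np.array([np.cos(a),np.sin(a),0]);Y=np.array([-X[1],X[0],0])
S=np.stack([P@X,P@Y,P[...,2]],-1)
sub=S[195:300,170:215].reshape(-1,3)
m=(abs(sub[:,0]+576)<7)&(abs(sub[:,1]+288)<45)&(sub[:,2]>65)&(sub[:,2]<250);q=sub[m]
for i in range(8):
  mu=q.mean(0);U,_,V=np.linalg.svd(q-mu,full_matrices=False);n=V[2];n=n*np.sign(n[0]);d=(q-mu)@n;q=q[abs(d)<2.2]
print(len(q),mu,n,'yawdev',np.degrees(n[1]/n[0]),'tilt',np.degrees(n[2]/n[0]),'X at y-288,z224:', mu[0]-(n[1]*(-288-mu[1])+n[2]*(224-mu[2]))/n[0])
print('y,z range',np.percentile(q[:,1:],[0.5,99.5],axis=0))
# stand plate
"
```

```text
570 [-576.41778624 -292.93132825  171.97924206] [ 9.99987699e-01 -4.95642945e-03 -1.91202429e-04] yawdev -0.2839859826339012 tilt -0.010955226966477433 X at y-288,z224: -576.3833975407861
y,z range [[-322.66855177   66.28520236]
 [-251.12422486  249.20082974]]
```

Run:
```python
from h import *
a=np.radians(172.4);X=np.array([np.cos(a),np.sin(a),0]);Y=np.array([-X[1],X[0],0])
c=load('side',4);P=cloud(c);S=np.stack([P@X,P@Y,P[...,2]],-1)
np.set_printoptions(linewidth=200)
for v in range(210,246,2):
    print(v,[(u,*S[v,u].round(0).astype(int).tolist(),int(c['color'][v,u].max())) for u in range(222,238,2)])
crop(c,215,205,250,245,16,'pics/s14.png')
```

```text
210 [(222, -705, 24, -1, 191), (224, -700, 28, -2, 189), (226, -694, 32, -4, 184), (228, -685, 31, 0, 181), (230, -682, 39, -4, 178), (232, -675, 42, -4, 177), (234, -667, 41, 0, 172), (236, -659, 41, 2, 170)]
212 [(222, -700, 14, -2, 190), (224, -693, 17, -2, 187), (226, -689, 22, -4, 183), (228, -679, 20, 1, 181), (230, -673, 24, 0, 173), (232, -528, -218, 209, 191), (234, -526, -211, 205, 170), (236, -656, 36, -3, 170)]
214 [(222, -693, 1, 0, 189), (224, -689, 8, -3, 169), (226, -679, 5, 2, 177), (228, -674, 10, 0, 174), (230, -529, -227, 209, 176), (232, -524, -225, 209, 148), (234, -526, -211, 198, 157), (236, -651, 26, -3, 173)]
216 [(222, -688, -7, -1, 178), (224, -541, -237, 205, 132), (226, -542, -225, 196, 174), (228, -530, -235, 207, 191), (230, -525, -233, 208, 162), (232, -525, -223, 201, 139), (234, -525, -214, 194, 160), (236, -642, 10, 2, 171)]
218 [(222, -545, -240, 200, 151), (224, -542, -236, 198, 173), (226, -531, -244, 207, 234), (228, -525, -244, 209, 199), (230, -527, -231, 199, 139), (232, -525, -224, 195, 140), (234, -526, -212, 186, 149), (236, -629, -16, 16
[... 2323 characters left out ...]
, 151, 146)]
240 [(222, -626, -117, -1, 127), (224, -619, -116, 1, 156), (226, -529, -254, 143, 172), (228, -525, -250, 141, 129), (230, -603, -106, -1, 127), (232, -597, -104, 0, 127), (234, -513, -239, 137, 141), (236, -506, -241, 141, 152)]
242 [(222, -620, -127, 1, 125), (224, -616, -121, -2, 127), (226, -609, -122, 1, 136), (228, -604, -117, -1, 127), (230, -598, -115, 0, 127), (232, -593, -112, -1, 100), (234, -514, -238, 129, 134), (236, -506, -241, 135, 151)]
244 [(222, -617, -133, -2, 125), (224, -611, -130, -1, 123), (226, -606, -126, -3, 124), (228, -599, -126, 0, 129), (230, -593, -124, 1, 115), (232, -521, -238, 119, 80), (234, -514, -239, 123, 130), (236, -506, -243, 129, 152)]
```

View pics/s14.png

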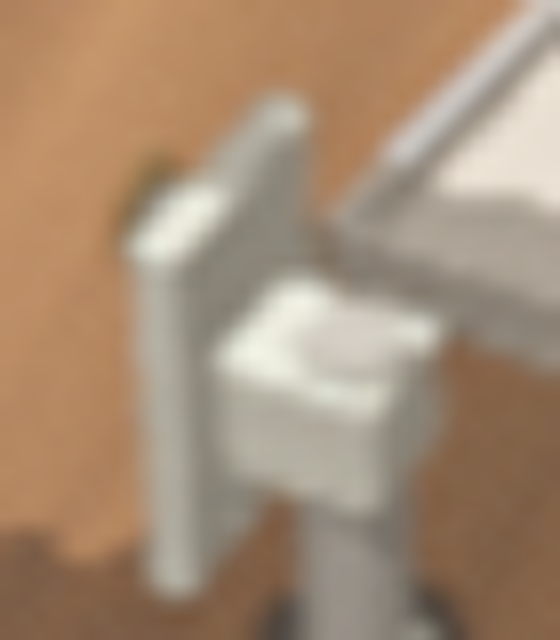

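Run:
```python
from h import *
a=np.radians(172.4);X=np.array([np.cos(a),np.sin(a),0]);Y=np.array([-X[1],X[0],0])
c=load('side',4)
from scipy.ndimage import gaussian_filter1d
g=c['color'].astype(float).max(-1)
def edge(v,lo,hi,pol):
    r=cv2.cvtColor(c['color'],cv2.COLOR_BGR2LAB)[v].astype(float)
    us=np.arange(lo,hi); b=r[lo:hi,2]  # b channel: wood yellow vs gray
    d=np.diff(b);i=np.argmin(d) ; 
    # subpixel by centroid of negative gradient
    w=np.clip(-d,0,None);w[abs(np.arange(len(d))-i)>2]=0
    return (w*(us[:-1]+.5)).sum()/w.sum()
for v in range(222,236,2):
    u=edge(v,218,230,-1)
    o,d=ray(c,u,v);t=(-254.6-o@Y)/(d@Y);p=o+t*d
    print(v,round(u,2),'X',(p@X).round(2),'z',p[2].round(1))
t4=load('top')
# head pixels: brass colour in initial top & side4
for nm,cc,b in(('side',c,(216,208,232,226)),('top',t4,(180,160,192,170))):
    lab=cv2.cvtColor(cc['color'],cv2.COLOR_BGR2HSV)[b[1]:b[3],b[0]:b[2]]
    print(nm);print(lab[...,1])
# top view: plate top front edge, cast to z=209
lab=cv2.cvtColor(t4['color'],cv2.COLOR_BGR2GRAY).astype(float)
for u in (176,177,178,179,180,189,190,191,192):
    col=lab[160:180,u];d=np.diff(col);i=np.argmax(d[:10]);w=np.clip(d,0,None);w[abs(np.arange(len(d))-i)>2]=0;vf=160.5+(w*np.arange(len(d))).sum()/w.sum()
    j=i+np.argmin(d[i:i+9]);w=np.clip(-d,0,None);w[abs(np.arange(len(d))-j)>2]=0;vb=160.5+(w*np.arange(len(d))).sum()/w.sum()
    pf=onz(t4,u,vf,210);pb=onz(t4,u,vb,210);print(u,'front X',(pf@X).round(1),'Y',(pf@Y).round(1),'back X',(pb@X).round(1))
```

```text
222 222.6 X -535.09 z 200.3
224 222.79 X -534.89 z 194.0
226 222.85 X -535.06 z 187.5
228 223.02 X -534.9 z 181.1
230 223.03 X -535.26 z 174.4
232 223.24 X -534.99 z 167.9
234 223.5 X -534.57 z 161.5
side
[[118 117 116 117 116 117 117 118 120 121 119 118 119 119 119 118]
 [117 119 117 118 117 116 116 117 118 119 119 119 120 118 120 121]
 [117 117 120 116 117 117 117 117 120 116 119 118 121 123 116 101]
 [117 119 118 116 118 117 117 118 118 118 119 121 123 115  90  51]
 [117 116 117 116 118 116 119 119 121 121 118 120 118  97  56  27]
 [118 117 115 116 116 119 117 117 118 117 120 119  96  58  30  25]
 [116 117 118 116 116 117 120 118 119 122 122 105  60  30  26  25]
 [116 118 119 117 117 118 120 122 121 119 107  73  41  26  26  29]
 [116 118 116 117 118 119 122 117  95  62  44  31  24  24  28  31]
 [117 117 117 117 117 118 121 101  46  21  17  16  19  24  31  31]
 [115 118 119 117 119 122 120  72  28  17  15  17  21  29  33  31]
 [117 115 115 118 118 122 102  40  17  16  19  21  28  33  32  33]
 [117 117 118 117 117 123  83  25  15  16  21  28  32  34  33  35]
 [117 116 116 117 119 12
[... 504 characters left out ...]
38 136 136 140]
 [ 46  51  74 113 134 132 135 133 129 117 110 117]
 [ 29  34  66 102 105  97 101 117 118  93  75  69]
 [ 27  29  43  60  53  46  52  75  98  82  45  35]
 [ 16  15  14  19  22  26  28  40  53  46  31  26]
 [  7   6   6  11  12  17  17  17  17  14  16  17]
 [  4   3   5   7   8   8   8   6   6   9  12  11]]
176 front X -533.7 Y -254.1 back X -523.9
177 front X -534.2 Y -251.7 back X -524.0
178 front X -534.4 Y -249.1 back X -523.9
179 front X -534.3 Y -246.5 back X -524.1
180 front X -534.1 Y -243.9 back X -524.6
189 front X -534.1 Y -220.7 back X -525.1
190 front X -534.3 Y -218.1 back X -524.5
191 front X -534.6 Y -215.6 back X -524.1
192 front X -534.4 Y -213.0 back X -524.2
```

Run:
```python
from h import *
a=np.radians(172.4);X=np.array([np.cos(a),np.sin(a),0]);Y=np.array([-X[1],X[0],0])
c=load('side',4)
crop(c,185,195,215,275,10,'pics/s15.png')
# plane points: image of expected features for origin Y0=-288.3, oz=235.5-172.2=63.3
oz=63.3
for Y0 in(-288.3,-292):
  for nm,y,z in(('lip tip top',40,186),('lip tip bot',40,160),('strap R z100',14,100),('strap L z 100',-14,100),('topleft',-30,186),('notch top',0,170)):
    p=-576.3*X+(Y0+y)*Y+np.array([0,0,oz+z]);u,v=proj(c,p);print(Y0,nm,((u-185+.5)*10).round(),((v-195+.5)*10).round())
```

```text
-288.3 lip tip top 238.0 61.0
-288.3 lip tip bot 246.0 145.0
-288.3 strap R z100 209.0 389.0
-288.3 strap L z 100 149.0 455.0
-288.3 topleft 82.0 216.0
-288.3 notch top 157.0 200.0
-292 lip tip top 231.0 68.0
-292 lip tip bot 238.0 153.0
-292 strap R z100 201.0 398.0
-292 strap L z 100 141.0 464.0
-292 topleft 73.0 224.0
-292 notch top 148.0 209.0
```

View pics/s15.png

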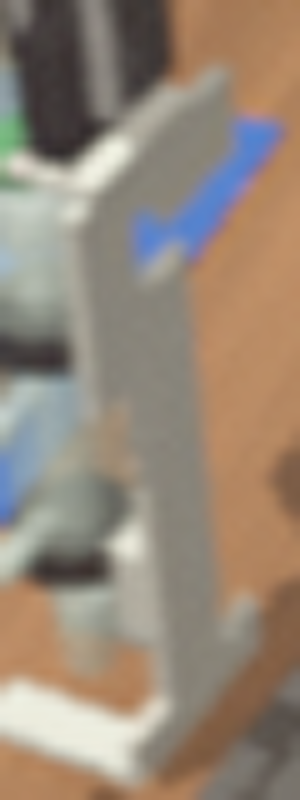

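>>> carry_out([
  [5, [3, 0, 5], [0, 0, 0]],
  [5, [0, 0, 6], [0, 0, 0]],
  [5, [0, -4, 4], [0, 0, 0]],
  [5, [0, -7, 0], [0, 0, 0]],
  [5, [0, -8, 0], [0, 0, 0]],
  [5, [0, -8, 0], [0, 0, 0]],
  [5, [0, -5, 0], [0, 0, 0]],
  [5, [0, -3, 0], [0, 0, 0]],
  [5, [0, -2, 0], [0, 0, 0]],
  [5, [0, -1.5, 0], [0, 0, 0]],
  [5, [0, 0, 0], [0, 0, 0]],
  [5, [0, 0, 0], [0, 0, 0]],
])

```text
time_s: 11.08
eef_pos: [585.4, 215.7, 221.1]
ee_rot: [0.0, 0.752, 0.659, 0.0]
force: [-0.6, 0.1, -3.1]
grip_width: 0.152
```

```bash
cat >> h.py <<'E'
a_=np.radians(172.4);X=np.array([np.cos(a_),np.sin(a_),0]);Y=np.array([-X[1],X[0],0])
def st():
    s,M=status();p=s["eef_pos"];print("TCP stand X %.1f Y %.1f z %.1f | back X %.1f originY %.1f oz %.1f"%(p@X,p@Y,p[2],p@X+13.9,p@Y-4,p[2]-172.2))
    f=s["force"];print("F tool-ish: standX %.1f standY %.1f z %.1f"%(f@X,f@Y,f[2]))
E
python3 - <<'E'
from h import *
from rig import ctrl
st()
c=ctrl.capture('side');pickle.dump(c,open('side5.pkl','wb'));crop(c,185,180,265,270,8,'pics/s16.png')
c=ctrl.capture('top');pickle.dump(c,open('top5.pkl','wb'));crop(c,150,140,210,200,10,'pics/t16.png')
E
```

```text
t 11.08 pos [585.4 215.7 221.1] yawY -7.61 z [ 0. -0. -1.] F [-0.6  0.1 -3.1] T [-0.02  0.02  0.03] grip 13.0 q [ 9. 30. 65. -0. 84. 17.]
TCP stand X -551.8 Y -291.2 z 221.1 | back X -537.9 originY -295.2 oz 48.9
F tool-ish: standX 0.6 standY 0.0 z -3.1
```

View pics/s16.png

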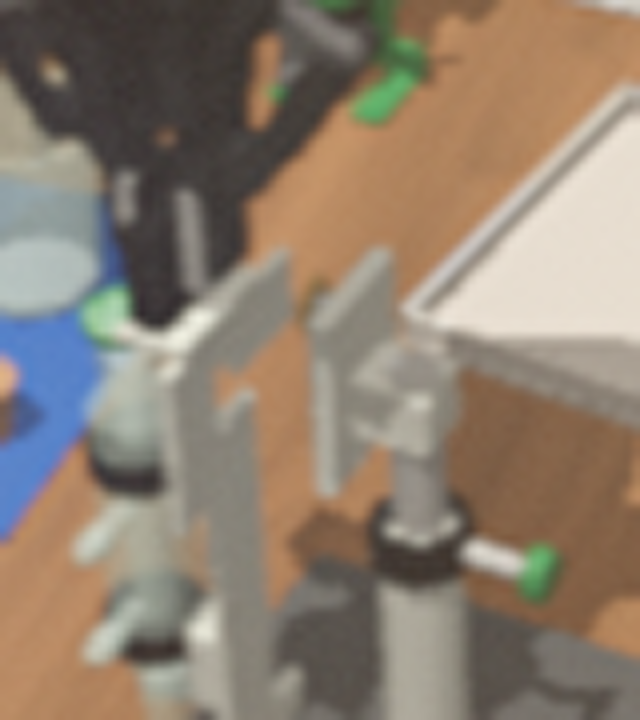

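View pics/t16.png

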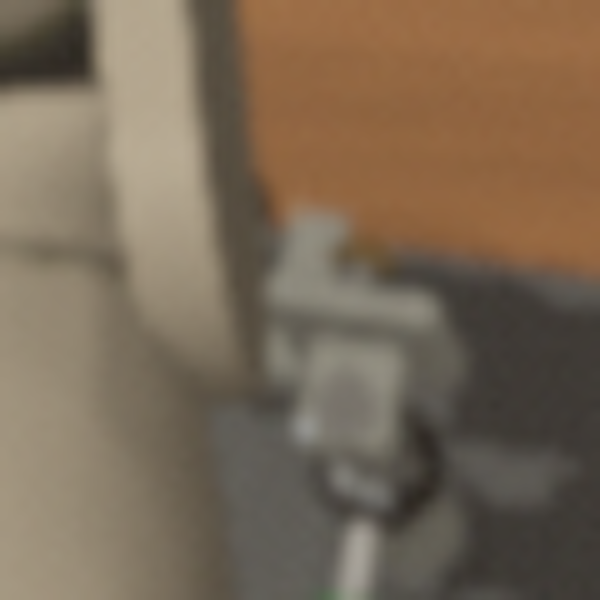

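Run:
```python
from h import *
c=load('side',5);P=cloud(c)
S=np.stack([P@X,P@Y,P[...,2]],-1)
# carrier plane fit
sub=S[205:290,195:225].reshape(-1,3)
m=(abs(sub[:,0]+538)<7)&(abs(sub[:,1]+295)<48)&(sub[:,2]>55)&(sub[:,2]<236);q=sub[m]
for i in range(10):
  mu=q.mean(0);U,_,V=np.linalg.svd(q-mu,full_matrices=False);n=V[2];n=n*np.sign(n[0]);d=(q-mu)@n;q=q[abs(d)<2.0]
f=lambda y,z: mu[0]-(n[1]*(y-mu[1])+n[2]*(z-mu[2]))/n[0]
print(len(q),mu,n,'X at center',f(-295,210),f(-255,210),f(-295,80))
# stand back plane fit
sub=S[205:245,222:240].reshape(-1,3);m=(abs(sub[:,0]+525)<3)&(sub[:,2]>140)&(sub[:,2]<206)&(abs(sub[:,1]+232)<22);q=sub[m]
for i in range(6):
  mu=q.mean(0);U,_,V=np.linalg.svd(q-mu,full_matrices=False);n=V[2];n=n*np.sign(n[0]);d=(q-mu)@n;q=q[abs(d)<1.8]
print('stand back',len(q),mu,n)
# predicted pixel for carriers
for nm,x,y,z in(('lipbot',-537.9,-255.2,209),('liptop',-537.9,-255.2,235),('standcorner front',-534.5,-254.6,209.5),('standcorner front low',-534.5,-254.6,140),('back',-524.5,-254.6,209.5),('rightback top',-524.5,-208.6,209.5),('strapR z150',-537.9,-281.2,48.9+148)):
  u,v=proj(c,x*X+y*Y+np.array([0,0,z]));print(nm,((u-185+.5)*8).round(),((v-180+.5)*8).round())
```

```text
513 [-538.26832199 -296.34104997  160.49547902] [ 0.99997541 -0.00682406 -0.00161447] X at center -538.1792449963699 -537.90627594664 -538.3891308151559
stand back 106 [-525.23274212 -236.01478683  180.89855626] [ 0.99999445  0.00314259 -0.00110539]
lipbot 295.0 317.0
liptop 290.0 249.0
standcorner front 305.0 317.0
standcorner front low 315.0 487.0
back 333.0 326.0
rightback top 403.0 246.0
strapR z150 254.0 395.0
```

>>> carry_out([
  [5, [0, -1, 0], [0, 0, 0]],
  [5, [-2, 0, 0], [0, 0, 0]],
  [5, [-3, 0, 0], [0, 0, 0]],
  [5, [-3, 0, 0], [0, 0, 0]],
  [5, [-3, 0, 0], [0, 0, 0]],
  [5, [-3, 0, 0], [0, 0, 0]],
  [5, [-2, 0, 0], [0, 0, 0]],
  [5, [0, 0, 0], [0, 0, 0]],
])

```text
time_s: 11.85
eef_pos: [582.2, 199.6, 221.3]
ee_rot: [0.0, 0.753, 0.658, 0.0]
force: [0.0, -0.6, -1.5]
grip_width: 0.153
```

```bash
python3 -c "
from h import *
st()"
```

```text
t 11.85 pos [582.2 199.6 221.3] yawY -7.63 z [ 0. -0. -1.] F [ 0.  -0.6 -1.5] T [ 0.   -0.02  0.03] grip 13.1 q [ 8. 29. 67. -0. 84. 16.]
TCP stand X -550.7 Y -274.8 z 221.3 | back X -536.8 originY -278.8 oz 49.1
F tool-ish: standX -0.1 standY 0.6 z -1.5
```

>>> carry_out([
  [5, [0, 0, 0], [0, 0, 0]],
  [5, [0, 0, 0], [0, 0, 0]],
])

```text
time_s: 12.02
eef_pos: [582.2, 200.1, 221.2]
ee_rot: [-0.0, 0.752, 0.659, 0.0]
force: [-0.7, -0.3, -2.5]
grip_width: 0.154
```

Run:
```python
from h import *
from rig import ctrl
st()
c=ctrl.capture('side');pickle.dump(c,open('side6.pkl','wb'));crop(c,195,195,250,250,12,'pics/s17.png')
c=ctrl.capture('top');pickle.dump(c,open('top6.pkl','wb'));crop(c,160,150,205,195,12,'pics/t17.png')
st()
```

```text
t 12.02 pos [582.2 200.1 221.2] yawY -7.6 z [ 0.  0. -1.] F [-0.7 -0.3 -2.5] T [-0.03  0.02  0.02] grip 13.1 q [ 8. 29. 67.  0. 84. 16.]
TCP stand X -550.6 Y -275.4 z 221.2 | back X -536.7 originY -279.4 oz 49.0
F tool-ish: standX 0.7 standY 0.4 z -2.5
t 12.12 pos [582.2 200.2 221.2] yawY -7.59 z [-0.  0. -1.] F [ 0.6  0.2 -1.4] T [-0.05 -0.03 -0.06] grip 12.8 q [ 8. 29. 67.  0. 84. 16.]
TCP stand X -550.6 Y -275.4 z 221.2 | back X -536.7 originY -279.4 oz 49.0
F tool-ish: standX -0.6 standY -0.3 z -1.4
```

View pics/s17.png

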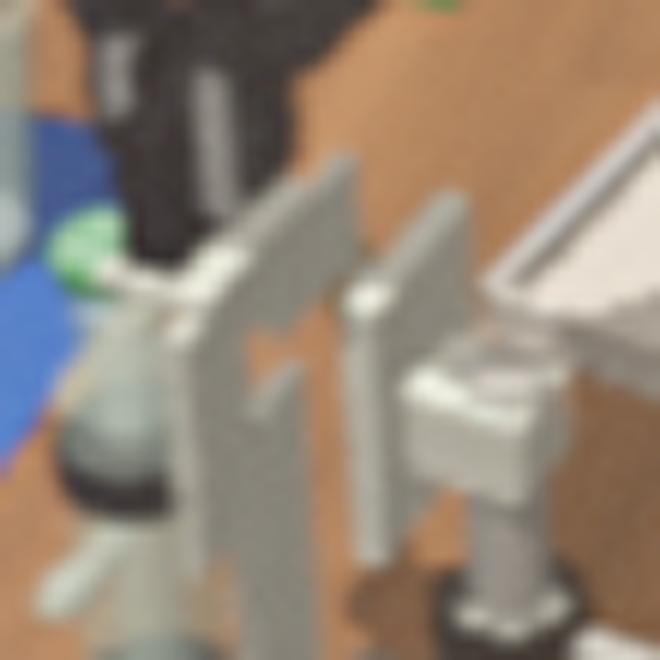

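View pics/t17.png

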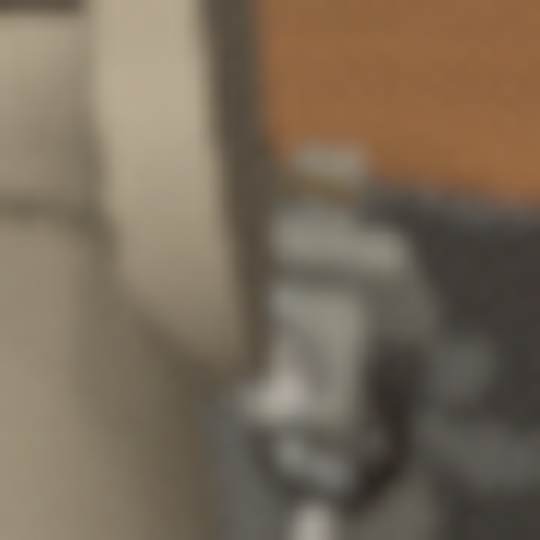

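>>> carry_out([
  [5, [-2, 0, 0], [0, 0, 0]],
  [5, [-3, 0, 0], [0, 0, 0]],
  [5, [-3, 0, 0], [0, 0, 0]],
  [5, [-3, 0, 0], [0, 0, 0]],
  [5, [-3, 0, 0], [0, 0, 0]],
  [5, [-3, 0, 0], [0, 0, 0]],
  [5, [-3, 0, 0], [0, 0, 0]],
  [5, [0, 0, 0], [0, 0, 0]],
  [5, [0, 0, 0], [0, 0, 0]],
])

```text
time_s: 12.87
eef_pos: [579.6, 180.1, 221.2]
ee_rot: [-0.0, 0.753, 0.659, 0.0]
force: [-0.6, -0.5, -2.0]
grip_width: 0.155
```

Run:
```python
from h import *
st()
```

```text
t 12.87 pos [579.6 180.1 221.2] yawY -7.62 z [ 0.  0. -1.] F [-0.6 -0.5 -2. ] T [-0.06  0.    0.01] grip 13.3 q [ 6. 28. 69.  0. 83. 14.]
TCP stand X -550.7 Y -255.1 z 221.2 | back X -536.8 originY -259.1 oz 49.0
F tool-ish: standX 0.5 standY 0.5 z -2.0
```

>>> carry_out([
  [5, [0, 0, 1.5], [0, 0, 0]],
  [5, [0, 0, 1.5], [0, 0, 0]],
  [5, [0, 0, 1], [0, 0, 0]],
  [5, [0, 0, 0], [0, 0, 0]],
  [5, [0, 0, 0], [0, 0, 0]],
])

```text
time_s: 13.28
eef_pos: [579.5, 180.3, 217.1]
ee_rot: [-0.0, 0.752, 0.659, -0.0]
force: [0.3, 0.2, -2.9]
grip_width: 0.153
```

>>> carry_out([
  [5, [0, 0, 1], [0, 0, 0]],
  [5, [0, 0, 0], [0, 0, 0]],
  [5, [0, 0, 0], [0, 0, 0]],
])

```text
time_s: 13.53
eef_pos: [579.5, 180.2, 216.2]
ee_rot: [-0.0, 0.752, 0.659, -0.0]
force: [-0.7, -0.2, -2.4]
grip_width: 0.158
```

>>> carry_out([
  [5, [0, 0, 1], [0, 0, 0]],
  [5, [0, 0, 0], [0, 0, 0]],
  [5, [0, 0, 0], [0, 0, 0]],
])

```text
time_s: 13.78
eef_pos: [579.5, 180.2, 215.1]
ee_rot: [-0.0, 0.752, 0.659, -0.0]
force: [-0.2, 0.4, -2.1]
grip_width: 0.149
```

>>> carry_out([
  [5, [0, 0, 1], [0, 0, 0]],
  [5, [0, 0, 0], [0, 0, 0]],
  [5, [0, 0, 0], [0, 0, 0]],
])

```text
time_s: 14.03
eef_pos: [579.5, 180.2, 214.1]
ee_rot: [-0.0, 0.752, 0.659, -0.0]
force: [-0.1, -0.5, -2.5]
grip_width: 0.156
```

>>> carry_out([
  [5, [0, 0, 1], [0, 0, 0]],
  [5, [0, 0, 0], [0, 0, 0]],
  [5, [0, 0, 0], [0, 0, 0]],
])

```text
time_s: 14.28
eef_pos: [579.6, 180.3, 213.4]
ee_rot: [0.0, 0.752, 0.659, 0.0]
force: [0.1, -0.2, -1.0]
grip_width: 0.153
```

>>> carry_out([
  [5, [0, 0, 0.7], [0, 0, 0]],
  [5, [0, 0, 0], [0, 0, 0]],
  [5, [0, 0, 0], [0, 0, 0]],
])

```text
time_s: 14.53
eef_pos: [579.8, 180.3, 213.1]
ee_rot: [0.0, 0.752, 0.659, 0.0]
force: [-1.1, 0.9, 3.5]
grip_width: 0.153
```

>>> carry_out([
  [5, [0, 0, -2.1], [0, 0, 0]],
  [5, [0, 0, 0], [0, 0, 0]],
  [5, [-2, 0, 0], [0, 0, 0]],
  [5, [-2, 0, 0], [0, 0, 0]],
  [5, [-2, 0, 0], [0, 0, 0]],
  [5, [-2, 0, 0], [0, 0, 0]],
  [5, [-2, 0, 0], [0, 0, 0]],
  [5, [0, 0, 0], [0, 0, 0]],
  [5, [0, 0, 0], [0, 0, 0]],
])

```text
time_s: 15.28
eef_pos: [578.2, 170.2, 214.6]
ee_rot: [-0.0, 0.753, 0.659, 0.0]
force: [-0.2, -0.3, -2.6]
grip_width: 0.157
```

Run:
```python
from h import *
st()
```

```text
t 15.28 pos [578.2 170.2 214.6] yawY -7.62 z [ 0.  0. -1.] F [-0.2 -0.3 -2.6] T [-0.04 -0.    0.  ] grip 13.4 q [ 5. 28. 70.  0. 82. 13.]
TCP stand X -550.7 Y -245.2 z 214.6 | back X -536.8 originY -249.2 oz 42.4
F tool-ish: standX 0.2 standY 0.4 z -2.6
```

>>> carry_out([
  [5, [-2, 0, 0], [0, 0, 0]],
  [5, [-2, 0, 0], [0, 0, 0]],
  [5, [-2, 0, 0], [0, 0, 0]],
  [5, [-2, 0, 0], [0, 0, 0]],
  [5, [-2, 0, 0], [0, 0, 0]],
  [5, [-2, 0, 0], [0, 0, 0]],
  [5, [-2, 0, 0], [0, 0, 0]],
  [5, [-1, 0, 0], [0, 0, 0]],
  [5, [0, 0, 0], [0, 0, 0]],
  [5, [0, 0, 0], [0, 0, 0]],
])

```text
time_s: 16.12
eef_pos: [576.3, 155.4, 214.6]
ee_rot: [-0.0, 0.752, 0.659, 0.0]
force: [0.2, 0.4, -2.6]
grip_width: 0.15
```

Run:
```python
from h import *
st()
```

```text
t 16.12 pos [576.3 155.4 214.6] yawY -7.61 z [ 0.  0. -1.] F [ 0.2  0.4 -2.6] T [-0.03  0.04 -0.04] grip 12.8 q [ 4. 27. 72.  0. 82. 11.]
TCP stand X -550.6 Y -230.3 z 214.6 | back X -536.7 originY -234.3 oz 42.4
F tool-ish: standX -0.1 standY -0.4 z -2.6
```

>>> carry_out([
  [5, [-1, 0, 0], [0, 0, 0]],
  [5, [-1, 0, 0], [0, 0, 0]],
  [5, [-0.5, 0, 0], [0, 0, 0]],
  [5, [0, 0, 0], [0, 0, 0]],
  [5, [0, 0, 0], [0, 0, 0]],
])

```text
time_s: 16.53
eef_pos: [575.9, 153.3, 214.6]
ee_rot: [-0.0, 0.752, 0.659, 0.0]
force: [0.2, 2.5, -2.2]
grip_width: 0.153
```

>>> carry_out([
  [5, [-1, 0, 0], [0, 0, 0]],
  [5, [0, 0, 0], [0, 0, 0]],
  [5, [0, 0, 0], [0, 0, 0]],
])

```text
time_s: 16.78
eef_pos: [575.8, 152.8, 214.6]
ee_rot: [-0.001, 0.752, 0.659, 0.001]
force: [1.2, 6.2, -3.9]
grip_width: 0.153
```

>>> carry_out([
  [5, [-0.8, 0, 0], [0, 0, 0]],
  [5, [0, 0, 0], [0, 0, 0]],
  [5, [0, 0, 0], [0, 0, 0]],
])

```text
time_s: 17.03
eef_pos: [575.8, 152.5, 214.6]
ee_rot: [-0.001, 0.752, 0.659, 0.001]
force: [1.4, 7.4, -3.8]
grip_width: 0.151
```

>>> carry_out([
  [5, [2, 0, 0], [0, 0, 0]],
  [5, [2.4, 0, 0], [0, 0, 0]],
  [5, [0, 0, 0], [0, 0, 0]],
  [5, [0, 0, 1], [0, 0, 0]],
  [5, [0, 0, 1], [0, 0, 0]],
  [5, [0, 0, 1], [0, 0, 0]],
  [5, [0, 0, 0], [0, 0, 0]],
  [5, [0, 0, 0], [0, 0, 0]],
])

```text
time_s: 17.7
eef_pos: [576.2, 155.4, 211.5]
ee_rot: [-0.0, 0.752, 0.659, -0.0]
force: [0.6, -0.3, -2.9]
grip_width: 0.153
```

Run:
```python
from h import *
st()
```

```text
t 17.7 pos [576.2 155.4 211.5] yawY -7.61 z [-0. -0. -1.] F [ 0.6 -0.3 -2.9] T [-0.01  0.   -0.03] grip 13.0 q [ 4. 27. 72. -0. 81. 11.]
TCP stand X -550.6 Y -230.3 z 211.5 | back X -536.7 originY -234.3 oz 39.3
F tool-ish: standX -0.6 standY 0.2 z -2.9
```

Already 1.7 mm below the ceiling-contact height with no contact, so the stud is going up the notch.

>>> carry_out([
  [5, [0, 0, 1], [0, 0, 0]],
  [5, [0, 0, 1], [0, 0, 0]],
  [5, [0, 0, 1], [0, 0, 0]],
  [5, [0, 0, 1], [0, 0, 0]],
  [5, [0, 0, 1], [0, 0, 0]],
  [5, [0, 0, 1], [0, 0, 0]],
  [5, [0, 0, 0], [0, 0, 0]],
  [5, [0, 0, 0], [0, 0, 0]],
])

```text
time_s: 18.37
eef_pos: [576.2, 155.6, 205.5]
ee_rot: [-0.0, 0.752, 0.659, -0.0]
force: [0.7, 0.3, -2.2]
grip_width: 0.155
```

>>> carry_out([
  [5, [0, 0, 1], [0, 0, 0]],
  [5, [0, 0, 0.7], [0, 0, 0]],
  [5, [0, 0, 0], [0, 0, 0]],
  [5, [0, 0, 0], [0, 0, 0]],
])

```text
time_s: 18.7
eef_pos: [576.2, 155.5, 203.8]
ee_rot: [-0.0, 0.752, 0.659, -0.0]
force: [0.3, 1.1, -2.9]
grip_width: 0.149
```

>>> carry_out([
  [5, [0, 0, 0.6], [0, 0, 0]],
  [5, [0, 0, 0], [0, 0, 0]],
  [5, [0, 0, 0], [0, 0, 0]],
])

```text
time_s: 18.95
eef_pos: [576.3, 155.5, 203.4]
ee_rot: [0.0, 0.752, 0.659, 0.0]
force: [-0.7, 0.9, -1.8]
grip_width: 0.151
```

>>> carry_out([
  [5, [0, 0, 0.5], [0, 0, 0]],
  [5, [0, 0, 0], [0, 0, 0]],
  [5, [0, 0, 0], [0, 0, 0]],
])

```text
time_s: 19.2
eef_pos: [576.4, 155.5, 203.2]
ee_rot: [0.0, 0.752, 0.659, 0.0]
force: [0.2, -0.7, 1.7]
grip_width: 0.152
```

Run:
```python
from h import *
from rig import ctrl
st()
c=ctrl.capture('side');pickle.dump(c,open('side7.pkl','wb'));crop(c,195,190,255,275,8,'pics/s18.png')
```

```text
t 19.2 pos [576.4 155.5 203.2] yawY -7.61 z [ 0.001  0.    -1.   ] F [ 0.2 -0.7  1.7] T [-0.05  0.16 -0.  ] grip 13.0 q [ 4. 27. 73. -0. 80. 11.]
TCP stand X -550.8 Y -230.4 z 203.2 | back X -536.9 originY -234.4 oz 31.0
F tool-ish: standX -0.3 standY 0.6 z 1.7
```

View pics/s18.png

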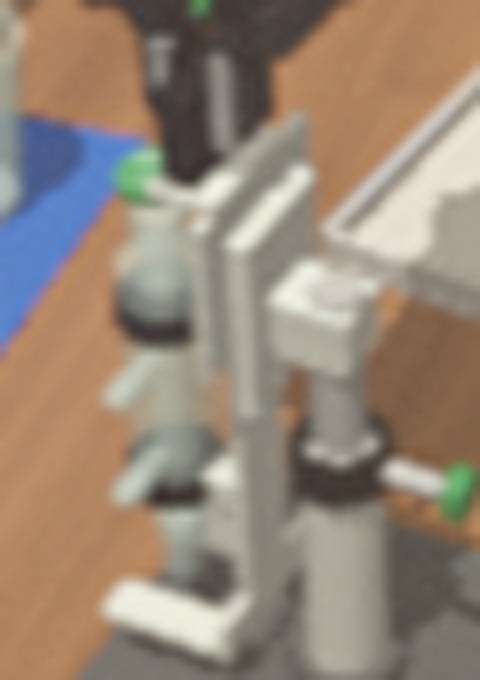

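>>> carry_out([
  [11, [0, 0, -0.3], [0, 0, 0]],
  [13, [0, 0, 0], [0, 0, 0]],
  [14, [0, 0, 0], [0, 0, 0]],
  [16, [0, 0, 0], [0, 0, 0]],
  [18, [0, 0, 0], [0, 0, 0]],
  [22, [0, 0, 0], [0, 0, 0]],
  [26, [0, 0, 0], [0, 0, 0]],
  [28, [0, 0, 0], [0, 0, 0]],
  [28, [0, 0, 0], [0, 0, 0]],
  [28, [0, 0, 0], [0, 0, 0]],
], grip_force=20)

```text
time_s: 20.08
eef_pos: [576.3, 155.6, 203.1]
ee_rot: [0.0, 0.752, 0.659, -0.0]
force: [-0.2, 0.3, 0.6]
grip_width: 0.328
```

Run:
```python
from h import *
from rig import ctrl
st()
c=ctrl.capture('side');pickle.dump(c,open('side8.pkl','wb'));crop(c,195,180,255,275,7,'pics/s19.png')
```

```text
t 20.08 pos [576.3 155.6 203.1] yawY -7.6 z [-0. -0. -1.] F [-0.2  0.3  0.6] T [-0.02  0.01 -0.01] grip 28.0 q [ 4. 27. 73. -0. 80. 11.]
TCP stand X -550.6 Y -230.4 z 203.1 | back X -536.7 originY -234.4 oz 30.9
F tool-ish: standX 0.3 standY -0.2 z 0.6
```

View pics/s19.png

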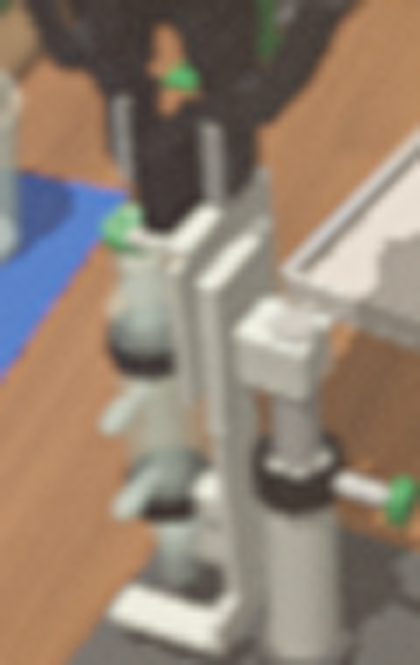

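>>> carry_out([
  [30, [0, 0, -2], [0, 0, 0]],
  [30, [0, 0, -4], [0, 0, 0]],
  [30, [0, 0, -6], [0, 0, 0]],
  [30, [0, 0, -8], [0, 0, 0]],
  [30, [0, 0, -15], [0, 0, 0]],
  [30, [0, 0, -20], [0, 0, 0]],
  [30, [0, 0, -25], [0, 0, 0]],
  [30, [0, 0, -25], [0, 0, 0]],
  [30, [0, 0, -15], [0, 0, 0]],
  [30, [0, 0, 0], [0, 0, 0]],
  [30, [-30, -20, 0], [0, 0, 0]],
  [30, [-30, -25, 0], [0, 0, 0]],
  [30, [-30, -25, 0], [0, 0, 0]],
  [30, [-30, -25, 0], [0, 0, 0]],
  [30, [-20, -15, 0], [0, 0, 0]],
  [30, [0, 0, 0], [0, 0, 0]],
  [30, [0, 0, 0], [0, 0, 0]],
])

```text
time_s: 21.55
eef_pos: [448.2, 30.9, 323.3]
ee_rot: [0.0, 0.753, 0.658, 0.0]
force: [-0.6, 0.6, -0.4]
grip_width: 0.351
```

Run:
```python
from h import *
from rig import ctrl
st()
c=ctrl.capture('side');pickle.dump(c,open('side9.pkl','wb'));cv2.imwrite('pics/s20.png',c['color']);crop(c,195,160,255,275,7,'pics/s21.png')
t=ctrl.capture('top');pickle.dump(t,open('top9.pkl','wb'));cv2.imwrite('pics/t20.png',t['color'])
P=cloud(c);S=np.stack([P@X,P@Y,P[...,2]],-1)
sub=S[195:290,195:240].reshape(-1,3)
m=(abs(sub[:,0]+537)<7)&(abs(sub[:,1]+234)<48)&(sub[:,2]>36)&(sub[:,2]<130);q=sub[m]
for i in range(8):
  mu=q.mean(0);U,_,V=np.linalg.svd(q-mu,full_matrices=False);n=V[2];n=n*np.sign(n[0]);d=(q-mu)@n;q=q[abs(d)<2.0]
print(len(q),mu,n)
```

```text
t 21.55 pos [448.2  30.9 323.3] yawY -7.7 z [ 0.001 -0.    -1.   ] F [-0.6  0.6 -0.4] T [ 0.01  0.02 -0.02] grip 30.0 q [-11.   5.  85.   0.  91.  -3.]
TCP stand X -440.2 Y -89.9 z 323.3 | back X -426.3 originY -93.9 oz 151.1
F tool-ish: standX 0.6 standY -0.5 z -0.4
80 [-532.2154641  -236.80398478  100.18229498] [ 0.99816863 -0.05721815  0.0196332 ]
```

View pics/s21.png

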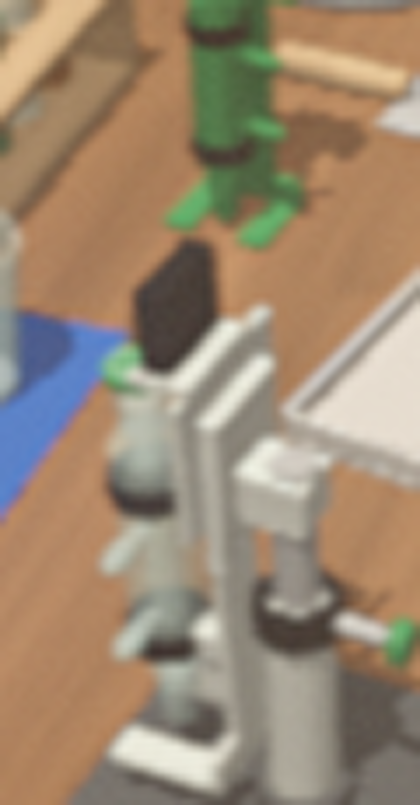

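View pics/t20.png

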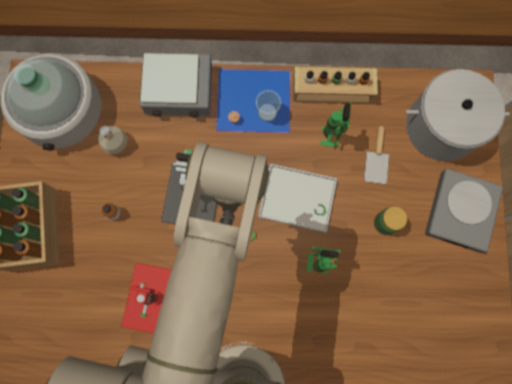

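View pics/s20.png

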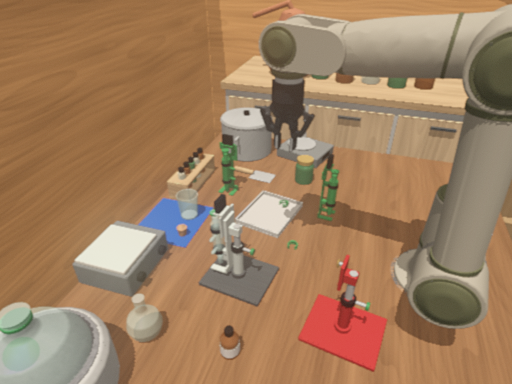

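The side view shows the condenser hanging on the dark stand, with its grip at (220,203) and its foot clear of the foot plate. The glass faces away from the post, the gripper is well clear at (288,110), and all the other things are where they were. Handing in.

Run:
```python
from rig import ctrl
print(ctrl.finish_job())
```

```text
the job is handed in; nothing more can be done
None
```

The condenser is hanging on the stud of the dark stand with its glass outward. I let go, moved the gripper clear and handed the job in at about 21.7 s.

- **Seating:** I felt the lip touch the top of the shank at TCP z 213.2. I then slid the carrier in until the stud met the slot's end (about 7 N), backed off 2 mm and let it down. It bore on the stud at TCP z 203.2, the 10 mm drop the notch should give.
- **Forces:** No reading I took went above about 8 N.
- **Final pictures:** The condenser hangs clear of the foot plate, the robot touches nothing, and the other things on the bench look unmoved.

Three checks disagreed:
- **Fingertips:** In the camera images the fingertips sat about 25 mm above the reported TCP. I set the grasp height from the images and checked for contact with small test moves.
- **Sideways position:** The slot-end contact put the stud about 2.4 mm from where I had measured it. I used the contact position.
- **Last plane fit:** A final fit to the hung plate had only 80 points and mixed in parts of the stand. I did not rely on it, so the plate's final tilt is judged only by eye.

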